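# Dock the piled handhelds after clinic

### The job

The clinic's four handhelds were left in a pile on the desk; put them on charge for the night. Take the pile apart from the top, one device at a time, and lay each flat and fully home in its own matching charging cradle, contact foot against the contact block, before you lift the next. Set them down rather than drop them, do not push the rest of the pile about, and do not knock over the two vaccine vials standing nearby.

Things in the scene. Friction and masses are not known exactly. Their poses are not given: they have to be found in the camera images.
- alarm: orange personal-alarm unit, round red button towards the head, small white bar towards the foot; flat block 64 x 36 x 16 mm thick, gold contacts at the foot edge. Origin: underside, middle of the foot end; x runs foot to head (centre 32 mm along +x), z up. Top of the pile, across the logger.
- logger: blue fridge-temperature logger, pale display towards the head, two white buttons towards the foot, dark sensor cap on the head end; flat block 88 x 44 x 18 mm thick, gold contacts at the foot edge. Origin: underside, middle of the foot end; x runs foot to head (centre 44 mm along +x), z up. Second from the top, across the handset.
- handset: white cordless telephone handset, small screen towards the head, dark keypad towards the foot; flat block 132 x 46 x 20 mm thick, gold contacts at the foot edge. Origin: underside, middle of the foot end; x runs foot to head (centre 66 mm along +x), z up. Third from the top, along the terminal.
- terminal: dark grey handheld terminal with a yellow band near each end, screen at the head half, small grey keys at the foot half; flat block 150 x 62 x 22 mm thick, gold contacts at the foot edge. Origin: underside, middle of the foot end; x runs foot to head (centre 75 mm along +x), z up. Bottom of the pile, on the desk.
- cradle_alarm: orange cradle of the alarm, fixed: base 118 x 68 x 8 mm, smooth well 73 x 43 mm, lips flaring 6 mm outward to 22 mm above the desk (none along the middle 44 mm of the long sides: finger room), contact block 26 mm high at one end. Origin: desk level below the docked device's foot; x along the well away from the block. Docked: same x, y, heading, underside at z = 8 mm.
- cradle_logger: blue cradle of the logger, fixed: base 142 x 76 x 8 mm, smooth well 97 x 51 mm, lips flaring 6 mm outward to 22 mm above the desk (none along the middle 44 mm of the long sides: finger room), contact block 26 mm high at one end. Origin: desk level below the docked device's foot; x along the well away from the block. Docked: same x, y, heading, underside at z = 8 mm.
- cradle_handset: white cradle of the handset, fixed: base 186 x 78 x 8 mm, smooth well 141 x 53 mm, lips flaring 6 mm outward to 22 mm above the desk (none along the middle 60 mm of the long sides: finger room), contact block 26 mm high at one end. Origin: desk level below the docked device's foot; x along the well away from the block. Docked: same x, y, heading, underside at z = 8 mm.
- cradle_terminal: yellow cradle of the terminal, fixed: base 204 x 94 x 8 mm, smooth well 159 x 69 mm, lips flaring 6 mm outward to 22 mm above the desk (none along the middle 78 mm of the long sides: finger room), contact block 26 mm high at one end. Origin: desk level below the docked device's foot; x along the well away from the block. Docked: same x, y, heading, underside at z = 8 mm.
- vial_purple: small glass vaccine vial with a purple cap, 23 mm across, 49 mm high, loose, standing on the desk among the cradles; origin: middle of its underside, z up. Not to be handled.
- vial_blue: small glass vaccine vial with a blue cap, 23 mm across, 49 mm high, loose, standing on the desk among the cradles; origin: middle of its underside, z up. Not to be handled.
There are look-alikes about, which are no part of the job. Leave any turquoise look-alike of the cradle_alarm alone.

How it is judged:
By the outcome, as a careful person would: the job done as asked, in the order asked, and still so for the second after the job is handed in, with the robot touching nothing.
It also fails if it takes over 115 s, if anything falls off the work surface, if the arm or the gripper's body presses on something with over 40 N, if the wrist force passes 120 N, or if a joint passes its speed limit or range.

### The arm

A 6-joint arm with a two-finger parallel gripper is mounted at the origin on a cart in front of the work surface, level with it; the furniture and walls round the work are solid. World frame = base frame: x ahead of the robot, y to its left, z up, the work surface at z = 0. Lengths are in mm, angles in rad, forces in N, time in s.
With the tool pointing down it reaches from about 300 to 775 mm from the base axis. Payload 14.6 kg.
Tool frame: the origin (TCP) lies between the finger pads; the fingertips stand manip.tip_reach ahead of it and the grasp point (between the pads) lies 5 mm behind it (manip.tip_reach is the distance from the TCP to the fingertips, in mm); z points along the fingers, y is the line along which they close (so a half turn about z gives the same grasp; the last joint's range is limited). The gripper opens to 94 mm and grips with 3 to 60 N. Pads are 16 mm wide; open, the fingers measure 119 mm over their backs; the gripper's body (75 mm by 177 mm) begins 78 mm behind the grasp point.
Start: joints at [1.094, 0.3, 1.521, -0, 1.321, -0.067], TCP at [219.131, 504.451, 219.446] pointing down, gripper open.
Joint ranges: [-3.03, 3.03], [-0.79, 2.21], [0.23, 2.52], [-1.04, 4.18], [0, 3.07], [-2.55, 2.55]. Speed limits (rad/s): [2.22, 2.22, 2.57, 3.14, 3.14, 3.14].

### API

Orientations are given as [roll, pitch, yaw] about the fixed x, y, z axes, in that order (R = Rz(yaw) Ry(pitch) Rx(roll)).
In Python, from cell import manip gives the robot as it stands. The module is installed in compiled form; this text tells all that it offers.
- The arm moves only by the shell command python3 -m creep 'ROWS' [FORCE]. ROWS is JSON, a list of rows, each a list of 3 entries, a list of its own where there are three numbers: the opening, from -1 (shut) to 1 (fully open), then the shift along the tool's x, y, z in cm, then the turn about the tool's z in units of 5 degrees (1.0 is 5 degrees). In form: [[grip, [tx, ty, tz], roll], ...]. A call has 1 to 12 rows; each row is the pose to reach, as a shift and turn from the pose commanded when the call began, along the tool's axes at that moment; what a row does not reach only later rows make up. A row lasts 1/10 s, in which the tool goes at most 50 mm and 8.59 degrees, less where a joint would pass 70% of its speed; a pose out of reach is approached as far as the arm can. A call with a gripper value outside its range is refused whole. The fingers move at their own pace and stop on an object; FORCE is the grip in N (left out, the last holds). Time passes only in rows, so rows that repeat a pose let the fingers close. It gives the time, the measured TCP pose, the force, the opening and the grip force at its end, in the units of the state.
- manip.read_state(): the state, without advancing time (a new reading comes with each control period).
- manip.camera(name): name is "scene" or "top" or "wrist"; returns the picture (400x640x3 uint8, red, green, blue); there is no depth.
- manip.camera_params(name): a dict with "fovy" (degrees; the focal length in pixels is half the picture's height over the tangent of half this angle, whatever the lens; pixels are square), "cx", "cy" (the principal point, pixels), "origin" and "attitude" of the camera in the world. Camera axes: x right, y down, z forward; pixel columns grow to the right and rows downward; lengths in mm; the calibration is good to about 2 mm. The wrist camera is an equidistant fisheye: a pixel r from the principal point sees the ray r / f radians off the axis. A picture is of the moment at which its call begins: read the wrist's pose just before it. camera_params takes no time and is no camera call; for the wrist camera it gives the pose at the moment of the call.
- manip.sign_off(): hands the job in; it is judged then, once.
The state is a dict: "clock": time; "joints": joint angles; "qd": joint speeds; "effort": joint torques, N m; "eef_pos": TCP position; "eef_rot": TCP orientation; "wrist_force": force on the tool from outside, world axes, zero at the start; "moment": the same for the moment, N m; "finger_gap": finger opening in mm; "finger_force": force on a finger pad.
Only numpy, scipy, OpenCV 4.12 (cv2) and the standard library are available. Lean on these libraries where they do the work, as an engineer would, in place of code of your own. Each camera call takes 0.05 s, during which the arm holds its last target. There are 200 camera calls.

## Working session

There is one attempt and no reset: what is moved stays moved. The work goes in short steps, Python scripts to look and compute and a shell command to move; the robot and the scene stay as the last step left them, time stands still between calls to the robot, and variables do not carry over. Pictures are saved under pics/ and viewed, at most 14 in all, crops included, and the job is handed in when it is done.

```bash
mkdir -p pics
cat > h.py <<'E'
import numpy as np, cv2
from cell import manip
from scipy.spatial.transform import Rotation as R
E
python3 - <<'E'
from h import *
for n in ["scene","top","wrist"]:
    p=manip.camera_params(n); print(n,p)
    im=manip.camera(n); cv2.imwrite(f"pics/{n}0.png",im[:,:,::-1])
print(manip.tip_reach, manip.read_state())
E
```

```text
scene {'fovy': 54.03773415172928, 'cx': 317.72738845227155, 'cy': 199.93652504575235, 'origin': array([1350.41581158,  114.38231849,  979.0168856 ]), 'attitude': array([-2.43121287,  0.01648145,  1.67537834])}
top {'fovy': 56.23330073462671, 'cx': 313.57635430297034, 'cy': 198.32960225162947, 'origin': array([ 359.58918084,   -1.21745742, 1032.16688696]), 'attitude': array([-2.92950897, -0.00476182, -1.44970392])}
wrist {'fovy': 65.70646984690485, 'cx': 316.6129954657326, 'cy': 194.4829476235103, 'origin': array([154.85349001, 531.86483481, 384.11173556]), 'attitude': array([2.89727298e+00, 1.74019990e-03, 1.16069390e+00])}
14.0 {'clock': 0.15, 'joints': array([ 1.09438061e+00,  3.00323306e-01,  1.52143097e+00, -1.36191529e-05,
        1.32070596e+00, -6.65958185e-02]), 'qd': array([ 1.40521903e-05, -9.71860788e-04, -2.57530118e-03, -1.85198295e-04,
       -1.75947396e-04, -3.81771566e-04]), 'effort': array([ 4.63721917e-04, -5.31962478e+01, -3.52823210e+01,  7.08258315e-02,
        2.36035790e-02, -6.55083659e-05]), 'eef_pos': array([219.06185633, 504.2874484 , 219.03090183]), 'eef_rot': array([-3.14072611e+00, -4.45716114e-05,  2.73177611e+00]), 'wrist_force': array([-1.0669841 , -0.63198092, -0.240353  ]), 'moment': array([-0.07301549, -0.02303947,  0.02208065]), 'finger_force': 0.0, 'finger_gap': 93.4345440398525}
```

View pics/top0.png

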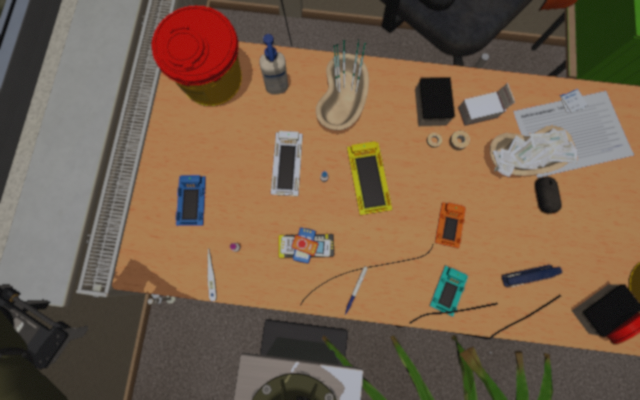

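View pics/scene0.png

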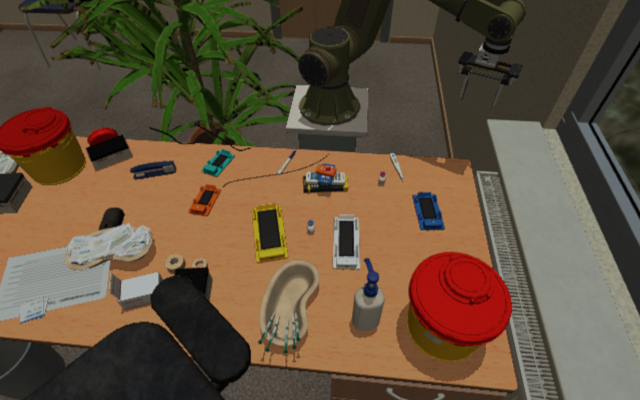

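Top view: the pile is at (306,245), with cradles blue (190,200), white (287,163), yellow (369,178) and orange (451,225). The turquoise look-alike is at (449,290). The vials are purple-capped at (235,246) and blue-capped at (324,176). Candidates for cradle_alarm are orange (451,225) and turquoise (449,290). The orange one fits, because the task says to leave the turquoise one alone. I'll confirm it in an enlarged crop.

```bash
cat > h.py <<'E'
import numpy as np, cv2
from cell import manip
from scipy.spatial.transform import Rotation as R
def ray(p,uv,fish=False):
    """world ray directions of pixels uv (N,2)"""
    uv=np.atleast_2d(np.asarray(uv,float)); f=200/np.tan(np.radians(p['fovy'])/2)
    d=(uv-[p['cx'],p['cy']])/f
    if fish:
        r=np.linalg.norm(d,axis=1,keepdims=True)+1e-12
        v=np.hstack([d/r*np.sin(r),np.cos(r)])
    else: v=np.hstack([d,np.ones((len(d),1))])
    return R.from_euler('xyz',p['attitude']).apply(v)
def onplane(p,uv,z,fish=False):
    d=ray(p,uv,fish); o=np.asarray(p['origin'])
    return o+d*((z-o[2])/d[:,2:3])
def proj(p,X,fish=False):
    f=200/np.tan(np.radians(p['fovy'])/2)
    c=R.from_euler('xyz',p['attitude']).inv().apply(np.atleast_2d(X)-p['origin'])
    if fish:
        s=np.linalg.norm(c[:,:2],axis=1,keepdims=True)+1e-12
        return c[:,:2]/s*np.arctan2(s,c[:,2:3])*f+[p['cx'],p['cy']]
    return c[:,:2]/c[:,2:3]*f+[p['cx'],p['cy']]
def tri(p1,u1,p2,u2,f1=False,f2=False):
    """nearest point of two rays, and their miss distance"""
    a,b=ray(p1,u1,f1)[0],ray(p2,u2,f2)[0]; o1,o2=np.array(p1['origin']),np.array(p2['origin'])
    s=np.linalg.lstsq(np.stack([a,-b],1),o2-o1,rcond=None)[0]
    P,Q=o1+s[0]*a,o2+s[1]*b
    return (P+Q)/2,np.linalg.norm(P-Q)
E
python3 - <<'E'
from h import *
pt,ps=manip.camera_params('top'),manip.camera_params('scene')
T={'pile':((306,243),(326,170)),'orange':((451,225),(206,199)),'turq':((449,290),(219,161)),'blue':((190,200),(428,211)),'white':((287,163),(346,241)),'yellow':((369,178),(269,232)),'vp':((235,246),(382,177)),'vb':((324,176),(310,227))}
for k,(a,b) in T.items():
    X,m=tri(pt,a,ps,b); print(k,X.round(),round(m,1))
im=cv2.imread('pics/top0.png')
tiles=[]
for k in ['pile','orange','turq','blue','white','yellow']:
    x,y=T[k][0]; c=im[y-36:y+36,x-33:x+33]; tiles.append(cv2.resize(c,(264,288),interpolation=cv2.INTER_CUBIC))
cv2.imwrite('pics/crops.png',np.vstack([np.hstack(tiles[:3]),np.hstack(tiles[3:])]))
E
```

```text
pile [447.  28.  73.] 7.3
orange [ 550. -361.    8.] 8.8
turq [ 375. -362.   13.] 6.5
blue [533. 364.   4.] 1.4
white [673. 111.   5.] 3.8
yellow [ 658. -127.    1.] 3.6
vp [420. 215.  29.] 5.2
vb [643.  -0.  22.] 1.6
```

View pics/crops.png

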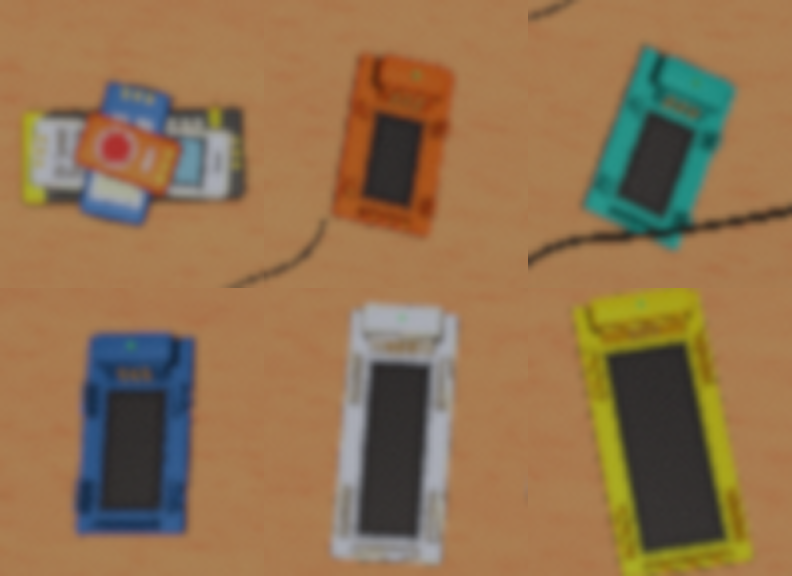

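All four cradles, orange included, have their contact block at the far (+x) end. The orange one at (451,225) is the one meant. In the pile the alarm is on top, then logger, handset and terminal, as described. Next I'll survey the cradles with the wrist camera.

```bash
cat > calc.py <<'E'
# usage: calc.py x y z yaw : shift (cm, tool axes) and turn (units) from the present pose
import sys; from h import *
x,y,z,w=map(float,sys.argv[1:5]); s=manip.read_state()
t=R.from_euler('xyz',s['eef_rot']); d=t.inv().apply(np.array([x,y,z])-s['eef_pos'])/10
dw=s['eef_rot'][2]-w; dw=(dw+np.pi)%(2*np.pi)-np.pi
print('shift',d.round(2),'turn',round(np.degrees(dw)/5,2),'j6 then',round(np.arctan2(y,x)+np.pi/2-w,2))
E
cat > snap.py <<'E'
# usage: snap.py name : wrist picture with its calibration
import sys,pickle; from h import *
p=manip.camera_params('wrist'); im=manip.camera('wrist'); n=sys.argv[1]
cv2.imwrite(f'pics/{n}.png',im[:,:,::-1]); pickle.dump(p,open(f'pics/{n}.pkl','wb'))
E
python3 calc.py 480 350 220 2.73; python3 snap.py w0
```

```text
shift [-30.08  -3.75  -0.09] turn 0.02 j6 then -0.53
```

```bash
python3 -m creep '[[1,[-30,-4,0],-4.7],[1,[-30,-4,0],-4.7],[1,[-30,-4,0],-4.7],[1,[-30,-4,0],-4.7],[1,[-30,-4,0],-4.7],[1,[-30,-4,0],-4.7],[1,[-30,-4,0],-4.7],[1,[-30,-4,0],-4.7],[1,[-30,-4,0],-4.7]]'; python3 snap.py wb; python3 calc.py 620 120 220 3.14
```

```text
clock: 1.1
eef_pos: [477.5, 348.8, 219.2]
eef_rot: [-3.141, -0.001, -3.141]
wrist_force: [-0.3, 0.5, 0.3]
finger_gap: 94.2
finger_force: 0.0
shift [-14.24 -22.94  -0.06] turn 0.04 j6 then -1.38
```

View pics/wb.png

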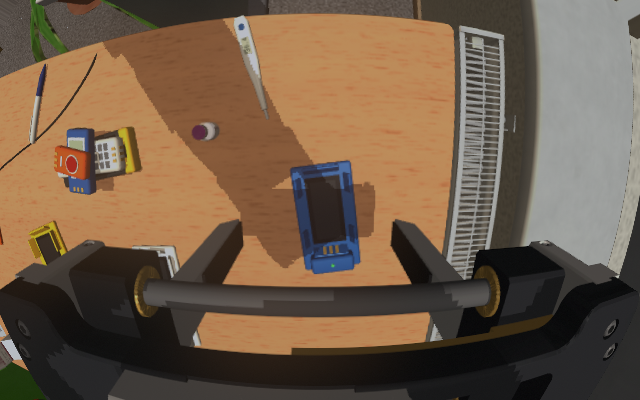

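The wrist view shows the blue cradle at (325,217), block end down (+x), the purple vial at (205,131) and the pile at (95,160). Now the white, yellow and orange cradles.

```bash
python3 -m creep '[[1,[-10,-14,0],0],[1,[-10,-14,0],0],[1,[-10,-14,0],0],[1,[-10,-14,0],0]]' >/dev/null; python3 snap.py w1; python3 -m creep '[[1,[-4,-10,0],0],[1,[-4,-10,0],0],[1,[-4,-10,0],0]]'; python3 snap.py w2;  python3 -m creep '[[1,[0,-24,0],0],[1,[0,-24,0],0],[1,[0,-24,0],0],[1,[0,-24,0],0],[1,[0,-24,0],0],[1,[0,-24,0],0]]'; python3 snap.py w3;python3 -m creep '[[1,[11,-22,0],0],[1,[11,-22,0],0],[1,[11,-22,0],0],[1,[11,-22,0],0],[1,[11,-22,0],0],[1,[11,-22,0],0]]'; python3 snap.py w4
python3 - <<'E'
import cv2,numpy as np
t=[cv2.resize(cv2.imread(f'pics/{n}.png'),(400,250),interpolation=cv2.INTER_AREA) for n in ['w1','w2','w3','w4']]
cv2.imwrite('pics/sheet.png',np.vstack([np.hstack(t[:2]),np.hstack(t[2:])]))
E
python3 calc.py 400 28 180 3.14
```

```text
clock: 1.9
eef_pos: [618.9, 106.0, 219.5]
eef_rot: [-3.141, 0.0, 3.14]
wrist_force: [-0.5, 1.1, -0.4]
finger_gap: 93.8
finger_force: 0.0
clock: 2.55
eef_pos: [618.2, -133.5, 219.4]
eef_rot: [-3.141, -0.0, 3.14]
wrist_force: [-0.6, 0.6, 1.1]
finger_gap: 94.0
finger_force: 0.0
clock: 3.2
eef_pos: [507.5, -353.2, 219.5]
eef_rot: [-3.141, -0.0, 3.14]
wrist_force: [1.0, 0.5, -0.2]
finger_gap: 94.2
finger_force: 0.0
shift [10.88 37.91  3.96] turn 0.01 j6 then -1.5
```

View pics/sheet.png

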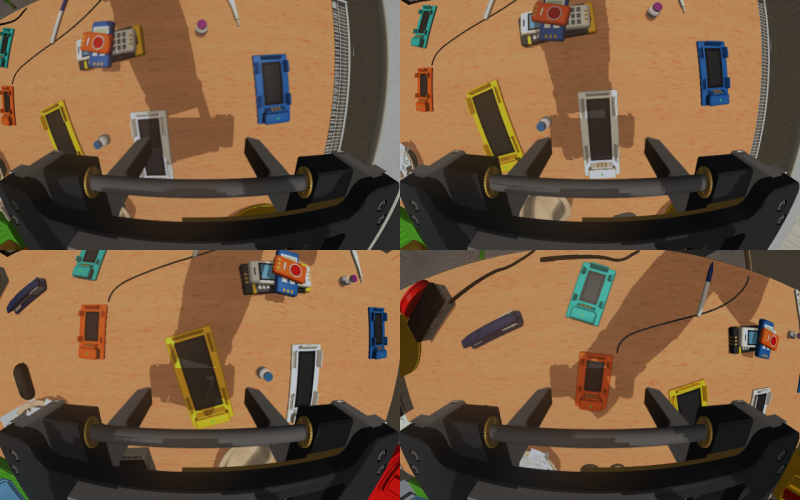

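The sheet (half scale of each 640x400 view) shows the blue cradle in w1 at about (432,145), and the white one in w2 at about (318,215). Yellow is in w3 at about (318,205) and orange in w4 at about (312,208). Turquoise in w4, at about (305,68), is left alone. The blue vial is in w3 at about (424,200). Now over the pile.

```bash
python3 -m creep '[[1,[10,38,4],0],[1,[10,38,4],0],[1,[10,38,4],0],[1,[10,38,4],0],[1,[10,38,4],0],[1,[10,38,4],0],[1,[10,38,4],0],[1,[10,38,4],0],[1,[10,38,4],0],[1,[10,38,4],0]]'; python3 snap.py p1
python3 - <<'E'
import cv2
from h import *; import pickle
p=pickle.load(open('pics/p1.pkl','rb')); u=proj(p,[[447,28,60]],True)[0]; print(u)
im=cv2.imread('pics/p1.png'); x0,y0=int(u[0])-130,max(0,int(u[1])-95); print(x0,y0)
cv2.imwrite('pics/p1c.png',cv2.resize(im[y0:y0+190,x0:x0+260],None,fx=3,fy=3,interpolation=cv2.INTER_CUBIC))
E
```

```text
clock: 4.25
eef_pos: [408.0, 30.7, 179.7]
eef_rot: [3.141, 0.001, -3.136]
wrist_force: [-1.1, 0.4, 0.0]
finger_gap: 93.9
finger_force: 0.0
[314.26204519 231.95541768]
184 136
```

View pics/p1c.png

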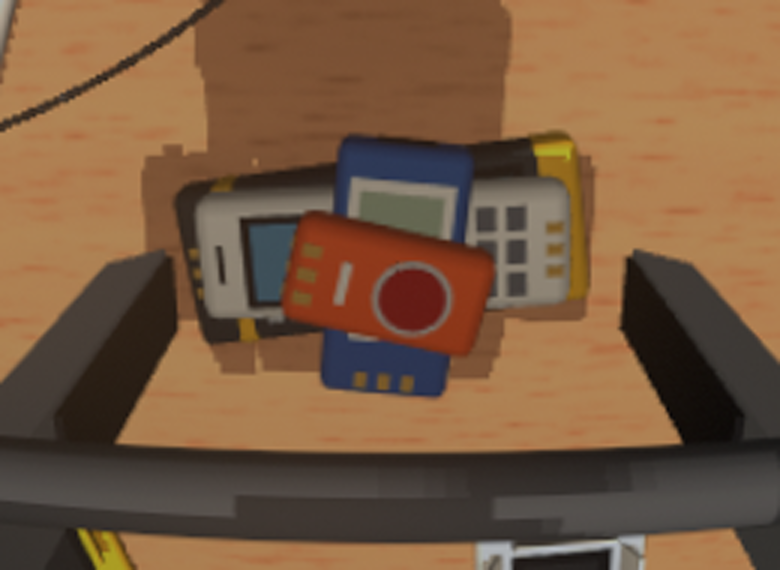

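The pile crop (3x, corner at 184,136) shows the alarm with its foot left (-y) and button at (412,298). The logger has its foot down (+x), the handset its foot right (+y) and its keypad right, and the terminal its contacts left (-y). Next I measure the alarm and the cradle panels in two views each.

```bash
cat >> h.py <<'E'
import pickle
def load(n): return cv2.imread(f'pics/{n}.png'),pickle.load(open(f'pics/{n}.pkl','rb'))
def comp(mask,uv,amin=15):
    """contour of the mask component nearest uv"""
    cs=[c for c in cv2.findContours(mask.astype(np.uint8),cv2.RETR_EXTERNAL,cv2.CHAIN_APPROX_NONE)[0] if cv2.contourArea(c)>=amin]
    return min(cs,key=lambda c:-cv2.pointPolygonTest(c,(float(uv[0]),float(uv[1])),True))
def cen(c): m=cv2.moments(c); return np.array([m['m10'],m['m01']])/m['m00']
E
cat > cr.py <<'E'
from h import *
C={'alarm':('w4','w3',(550,-361)),'logger':('wb','w1',(533,364)),'handset':('w2','w3',(673,111)),'terminal':('w3','w2',(658,-127))}
tiles=[]
for k,(a,b,xy) in C.items():
    cc=[];pp=[]
    for n in (a,b):
        im,p=load(n); hsv=cv2.cvtColor(im,cv2.COLOR_BGR2HSV)
        u=proj(p,[[xy[0]-8,xy[1],8]],True)[0]
        dark=cv2.morphologyEx((im.max(2)<75).astype(np.uint8),cv2.MORPH_OPEN,np.ones((5,5)))
        c=comp(dark,u,100); cc.append(c); pp.append(p)
        if n==a:
            X=onplane(p,c[:,0,:],8,True)[:,:2].astype(np.float32)
            r=cv2.minAreaRect(X); print(k,'panel z8',np.round(r[0],1),np.round(r[1],1),round(r[2],1))
            cv2.drawContours(im,[c],-1,(255,0,255),1)
            v=u.astype(int); t=im[max(0,v[1]-80):v[1]+80,v[0]-60:v[0]+60]; t=cv2.resize(cv2.rotate(t,0),None,fx=2.5,fy=2.5,interpolation=cv2.INTER_CUBIC)
            tile=np.zeros((300,400,3),np.uint8); tile[:,:min(400,t.shape[1])]=t[:300,:400]; tiles.append(tile); print('  crop corner',v-[60,80])
    X,m=tri(pp[0],cen(cc[0]),pp[1],cen(cc[1]),True,True); print('  tri',X.round(1),round(m,1))
cv2.imwrite('pics/cr.png',np.vstack([np.hstack(tiles[:2]),np.hstack(tiles[2:])]))
# alarm
for n in ('p1','w3','w2'):
    im,p=load(n); hsv=cv2.cvtColor(im,cv2.COLOR_BGR2HSV); u=proj(p,[[447,28,70]],True)[0]
    h,s,v=hsv[...,0].astype(int),hsv[...,1],hsv[...,2]
    red=((h>172)|(h<4))&(s>170)&(v>80); c=comp(red,u,8); print(n,'button',cen(c).round(1),cv2.contourArea(c))
    og=((h<12)|(h>172))&(s>175)&(v>90); og=cv2.morphologyEx(og.astype(np.uint8),cv2.MORPH_CLOSE,np.ones((7,7))); o=comp(og,u,50)
    r=cv2.minAreaRect(onplane(p,o[:,0,:],76,True)[:,:2].astype(np.float32)); print('  rect76',np.round(r[0],1),np.round(r[1],1),round(r[2],1))
    if n=='p1': P,U=p,cen(c)
    else: print('  tri',tri(P,U,p,cen(c),True,True))
E
python3 cr.py
```

```text
alarm panel z8 [ 541.2 -362.6] [34.7 62.7] 83.8
  crop corner [251 122]
  tri [ 540.7 -362.5    7.4] 0.1
logger panel z8 [521.8 359.4] [89.1 45.1] 7.3
  crop corner [269 132]
  tri [522.  359.4   2.8] 0.7
handset panel z8 [661.3 108.3] [130.2  45.2] 3.7
  crop corner [261 131]
  tri [570.3 -12.9 343.1] 238.7
terminal panel z8 [ 648.5 -131.3] [148.8  61.2] 16.0
  crop corner [262 120]
  tri [457.7 -27.8 588.7] 225.8
p1 button [321.  235.5] 298.0
  rect76 [440.5  26.8] [61.9 34.8] 76.6
w3 button [472.7  32. ] 184.0
  rect76 [443.8  24.6] [62.9 35. ] 76.9
  tri (array([444.20282269,  34.53958733,  76.79361973]), np.float64(0.4933827316069476))
w2 button [246.3  20.3] 231.5
  rect76 [443.9  27.8] [62.1 34.5] 76.9
  tri (array([444.12197929,  34.39572638,  76.53864643]), np.float64(0.10005156553138382))
```

View pics/cr.png

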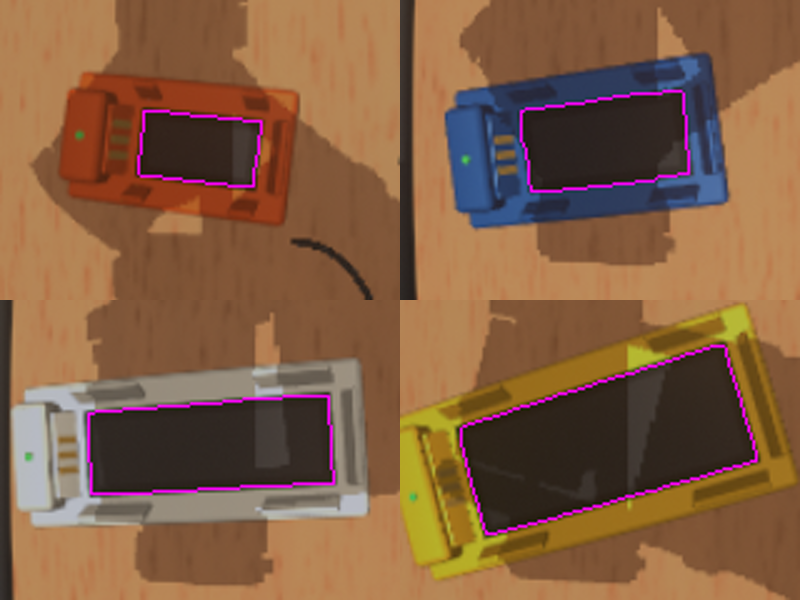

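Each tile shows a cleanly outlined dark floor panel, with the block and gold contacts on the left (+x). The block's front top edge is at tile x of about 107 (orange), 90 (blue), 52 (white) and 42 (yellow). The alarm button triangulates to z 76.7, against an expected 76. The two views of its outline disagree by 3 mm in x, so I'll take a settled view.

```bash
python3 snap.py p2
cat > al.py <<'E'
from h import *
im,p=load('p2'); hsv=cv2.cvtColor(im,cv2.COLOR_BGR2HSV); u=proj(p,[[443,27,76]],True)[0]
h,s,v=[hsv[...,i].astype(int) for i in range(3)]
red=((h>172)|(h<4))&(s>170)&(v>80); c=comp(red,u,8)
print(manip.read_state()['eef_pos'].round(1),'button z76',onplane(p,cen(c),76,True).round(1))
og=((h<12)|(h>172))&(s>175)&(v>90); og=cv2.morphologyEx(og.astype(np.uint8),cv2.MORPH_CLOSE,np.ones((7,7))); o=comp(og,u,50)
r=cv2.minAreaRect(onplane(p,o[:,0,:],76,True)[:,:2].astype(np.float32)); print('  rect76',np.round(r[0],1),np.round(r[1],1),round(r[2],1))
im2,p2=load('w3'); 
hs2=cv2.cvtColor(im2,cv2.COLOR_BGR2HSV); H=hs2[...,0].astype(int); r2=((H>172)|(H<4))&(hs2[...,1]>170)&(hs2[...,2]>80)
print('tri',tri(p,cen(c),p2,cen(comp(r2,(472.7,32),8)),True,True))
# block front top edge at z=26, along each cradle axis measured from the panel centre
for k,n,c0,a,uv in [('alarm','w4',(541.2,-362.6),173.8,(305,238.2)),('logger','wb',(521.8,359.4),187.3,(331.8,255)),('handset','w2',(661.3,108.3),183.7,(323.8,269.2)),('terminal','w3',(648.5,-131.3),196,(340,262.2))]:
    p=load(n)[1]; X=onplane(p,uv,26,True)[0]; e=np.array([np.cos(np.radians(a)),np.sin(np.radians(a))])
    d=X[:2]-c0; print(k,X.round(1),'along',round(d@e,1),'across',round(d@[-e[1],e[0]],1))
E
python3 al.py
```

```text
[408.5  28.8 179.7] button z76 [[444.2  34.5  76. ]]
  rect76 [440.3  26.8] [62.  34.8] 77.1
tri (array([444.15228483,  34.65235425,  76.61640726]), np.float64(0.4579566316190642))
alarm [ 582.9 -368.6   26. ] along -42.1 across 1.5
logger [575.9 367.5  26. ] along -54.7 across -1.1
handset [738.1 114.3  26. ] along -77.0 across -1.1
terminal [ 727.3 -104.4   26. ] along -83.1 across -4.2
```

The button fixes the alarm's centreline: centre (442.4, 26.8), heading 77°, top at z 76. I grasp at TCP z 78.5.

```bash
python3 calc.py 442.4 26.8 110 1.344; python3 calc.py 442.4 26.8 78.5 1.344
```

```text
shift [-3.38 -0.21  6.97] turn 20.62 j6 then 0.29
shift [-3.38 -0.21 10.12] turn 20.62 j6 then 0.29
```

```bash
python3 -m creep '[[0.3,[-3.4,-0.2,6],4],[0.3,[-3.4,-0.2,6],8],[0.3,[-3.4,-0.2,6],12],[0.3,[-3.4,-0.2,6],16],[0.3,[-3.4,-0.2,6],20.6],[0.3,[-3.4,-0.2,6],20.6],[0.3,[-3.4,-0.2,6],20.6],[0.3,[-3.4,-0.2,6],20.6],[0.3,[-3.4,-0.2,6],20.6],[0.3,[-3.4,-0.2,6],20.6],[0.3,[-3.4,-0.2,6],20.6],[0.3,[-3.4,-0.2,6],20.6]]'; python3 -m creep '[[0.3,[0,0,0],0.6],[0.3,[0,0,0],0.6],[0.3,[0,0,0],0.6]]';  python3 calc.py 442.4 26.8 78.5 1.344
```

```text
clock: 5.55
eef_pos: [442.7, 25.5, 119.4]
eef_rot: [-3.142, -0.0, 1.336]
wrist_force: [0.2, -0.8, 0.5]
finger_gap: 61.1
finger_force: 0.0
clock: 5.85
eef_pos: [442.6, 25.8, 119.4]
eef_rot: [-3.142, -0.0, 1.293]
wrist_force: [-0.6, -0.1, 0.9]
finger_gap: 60.8
finger_force: 0.0
shift [ 0.09 -0.05  4.09] turn -0.59 j6 then 0.29
```

```bash
python3 -m creep '[[0.3,[0.1,0,1],-0.6],[0.3,[0.1,0,2],-0.6],[0.3,[0.1,0,3],-0.6],[0.3,[0.1,0,3.6],-0.6],[0.3,[0.1,0,4.1],-0.6],[0.3,[0.1,0,4.1],-0.6],[0.3,[0.1,0,4.1],-0.6]]' 12; python3 -m creep '[[-0.1,[0,0,0],0],[-0.1,[0,0,0],0],[-1,[0,0,0],0],[-1,[0,0,0],0],[-1,[0,0,0],0],[-1,[0,0,0],0],[-1,[0,0,0],0],[-1,[0,0,0],0]]' 12
```

```text
clock: 6.55
eef_pos: [442.9, 27.2, 78.6]
eef_rot: [3.141, -0.0, 1.344]
wrist_force: [0.7, 0.0, -0.6]
finger_gap: 61.2
finger_force: 0.0
clock: 7.35
eef_pos: [442.8, 27.2, 78.6]
eef_rot: [3.141, -0.0, 1.344]
wrist_force: [-1.3, 1.0, 4.9]
finger_gap: 35.9
finger_force: 12.0
```

```bash
python3 -m creep '[[-1,[0,0,-1],0],[-1,[0,0,-2],0],[-1,[0,0,-4],0],[-1,[0,0,-6],0],[-1,[0,0,-6],0]]'; python3 snap.py p3; python3 calc.py 541.2 -362.6 110 3.033
```

```text
clock: 7.85
eef_pos: [443.9, 27.2, 141.2]
eef_rot: [3.137, -0.001, 1.344]
wrist_force: [0.4, -0.1, -1.7]
finger_gap: 35.8
finger_force: 12.0
shift [-35.78  18.29   2.99] turn -19.35 j6 then -2.05
```

View pics/p3.png

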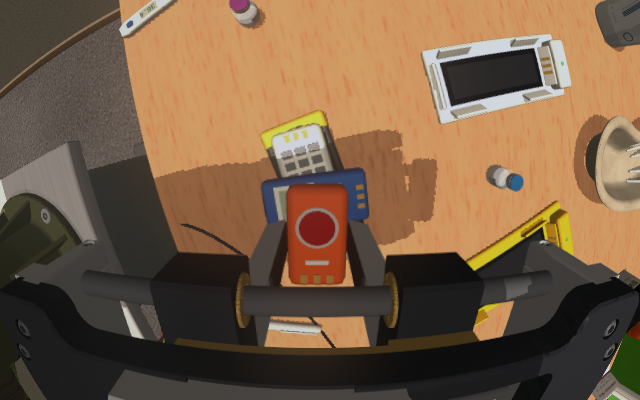

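The alarm is held straight at (317,235) and the rest of the pile is undisturbed. Now to the orange cradle.

```bash
python3 -m creep '[[-1,[-36,18.3,3],-19.3],[-1,[-36,18.3,3],-19.3],[-1,[-36,18.3,3],-19.3],[-1,[-36,18.3,3],-19.3],[-1,[-36,18.3,3],-19.3],[-1,[-36,18.3,3],-19.3],[-1,[-36,18.3,3],-19.3],[-1,[-36,18.3,3],-19.3],[-1,[-36,18.3,3],-19.3],[-1,[-36,18.3,3],-19.3],[-1,[-36,18.3,3],-19.3],[-1,[-36,18.3,3],-19.3]]'; python3 -m creep '[[-1,[0,0,0],0],[-1,[0,0,0],0],[-1,[0,0,0],0]]'; python3 calc.py 541.2 -362.6 28.5 3.033
```

```text
clock: 9.1
eef_pos: [539.7, -364.7, 106.8]
eef_rot: [3.141, -0.002, 3.034]
wrist_force: [0.3, -0.3, -0.9]
finger_gap: 35.8
finger_force: 12.0
clock: 9.4
eef_pos: [540.1, -364.6, 108.1]
eef_rot: [3.141, -0.0, 3.026]
wrist_force: [0.7, 0.0, -0.7]
finger_gap: 36.0
finger_force: 12.0
shift [-0.09  0.21  7.96] turn -0.08 j6 then -2.05
```

```bash
python3 -m creep '[[-1,[-0.1,0.2,2],0],[-1,[-0.1,0.2,4],0],[-1,[-0.1,0.2,5.5],0],[-1,[-0.1,0.2,6.5],0],[-1,[-0.1,0.2,7],0],[-1,[-0.1,0.2,7.4],0],[-1,[-0.1,0.2,7.6],0],[-1,[-0.1,0.2,7.8],0],[-1,[-0.1,0.2,7.9],0],[-1,[-0.1,0.2,7.9],0]]'; python3 -m creep '[[-1,[0,0,0.05],0],[-1,[0,0,0.1],0]]';python3 -m creep '[[-1,[0,0,0.05],0],[-1,[0,0,0.1],0]]'
```

```text
clock: 10.4
eef_pos: [541.5, -362.9, 29.6]
eef_rot: [-3.141, 0.0, 3.028]
wrist_force: [0.8, -0.2, 0.3]
finger_gap: 36.1
finger_force: 12.0
clock: 10.6
eef_pos: [541.5, -362.9, 28.6]
eef_rot: [-3.141, 0.0, 3.029]
wrist_force: [-0.1, 0.0, -0.7]
finger_gap: 35.9
finger_force: 12.0
clock: 10.8
eef_pos: [541.5, -362.8, 27.4]
eef_rot: [-3.142, 0.0, 3.029]
wrist_force: [0.2, 0.1, -0.8]
finger_gap: 36.0
finger_force: 12.0
```

```bash
for i in 1; do python3 -m creep '[[-1,[0,0,0.05],0],[-1,[0,0,0.1],0],[-1,[0,0,0.1],0]]' | grep -E 'pos|wrist'; python3 -m creep '[[-1,[0,0,0.05],0],[-1,[0,0,0.05],0]]' | grep -E 'pos|wrist'; done
```

```text
eef_pos: [541.5, -362.9, 26.7]
wrist_force: [-0.6, 1.1, 1.2]
eef_pos: [541.6, -363.0, 26.7]
wrist_force: [-2.1, 1.6, 6.9]
```

```bash
python3 -m creep '[[-1,[0,0,-0.05],0],[-1,[-0.1,0,-0.05],0],[-1,[-0.2,0,-0.05],0],[-1,[-0.3,0,-0.05],0],[-1,[-0.3,0,-0.05],0]]' | grep -E 'pos|wrist'; python3 -m creep '[[-1,[-0.1,0,0],0],[-1,[-0.1,0,0],0]]' | grep -E 'pos|wrist'; python3 -m creep '[[-1,[-0.05,0,0],0],[-1,[-0.05,0,0],0]]' | grep -E 'pos|wrist'
```

```text
eef_pos: [544.6, -363.3, 26.7]
wrist_force: [-0.9, 0.1, 4.6]
eef_pos: [545.6, -363.4, 26.7]
wrist_force: [-1.7, -0.7, 5.0]
eef_pos: [545.9, -363.5, 26.6]
wrist_force: [-2.7, 0.6, 5.4]
```

```bash
python3 -m creep '[[-1,[-0.05,0,0],0],[-1,[-0.1,0,0],0],[-1,[-0.1,0,0],0]]' | grep -E 'pos|wrist'; python3 -m creep '[[-1,[-0.05,0,0],0],[-1,[-0.05,0,0],0]]' | grep -E 'pos|wrist'
```

```text
eef_pos: [546.2, -363.5, 26.6]
wrist_force: [-9.2, 1.1, 8.7]
eef_pos: [546.3, -363.5, 26.6]
wrist_force: [-11.8, 2.4, 10.6]
```

Contact with the block is felt after 5 mm, as the geometry predicts. I ease the load, open and rise.

```bash
python3 -m creep '[[-1,[0.05,0,-0.03],0],[-1,[0.08,0,-0.05],0],[-1,[0.08,0,-0.05],0]]' | grep -E 'pos|wrist'; python3 -m creep '[[0.2,[0,0,0],0],[0.2,[0,0,0],0],[0.2,[0,0,0],0],[0.2,[0,0,0],0],[0.2,[0,0,-2],0],[0.2,[0,0,-6],0],[0.2,[2,0,-11],0],[0.2,[4,0,-15],0],[0.2,[6,0,-19],0],[0.2,[6,0,-19],0],[0.2,[6,0,-19],0]]'; python3 snap.py a1
python3 - <<'E'
from h import *
im,p=load('a1'); u=proj(p,[[547,-363,20]],True)[0].astype(int); print(u)
cv2.imwrite('pics/a1c.png',cv2.resize(im[u[1]-75:u[1]+75,u[0]-75:u[0]+75],None,fx=3,fy=3,interpolation=cv2.INTER_CUBIC))
E
python3 calc.py 400 28 160 3.14
```

```text
eef_pos: [546.2, -363.4, 26.7]
wrist_force: [-5.0, -0.3, 2.8]
clock: 14.1
eef_pos: [487.0, -356.8, 217.7]
eef_rot: [-3.141, 0.002, 3.028]
wrist_force: [-0.4, -0.4, 0.0]
finger_gap: 56.6
finger_force: 0.0
[317 225]
shift [12.98 37.22  5.65] turn -1.28 j6 then -1.5
```

View pics/a1c.png

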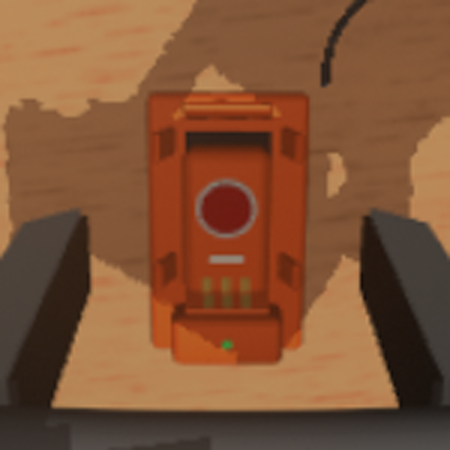

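The alarm lies flat in the orange cradle with its foot at the block (225,300) and the gap at the head end. Next, the logger.

```bash
python3 -m creep '[[0.3,[12,37,5.6],0],[0.3,[12,37,5.6],0],[0.3,[12,37,5.6],0],[0.3,[12,37,5.6],0],[0.3,[12,37,5.6],0],[0.3,[12,37,5.6],0],[0.3,[12,37,5.6],0],[0.3,[12,37,5.6],0],[0.3,[12,37,5.6],0],[0.3,[12,37,5.6],0],[0.3,[12,37,5.6],0]]'; python3 snap.py l1;  python3 -m creep '[[0.3,[-4,-3,0],0],[0.3,[-4,-3,0],0],[0.3,[-4,-3,0],0],[0.3,[-4,-3,0],0]]'; python3 snap.py l2
cat > lg.py <<'E'
from h import *
tiles=[];Q=[]
for n in ('l1','l2'):
    im,p=load(n); hsv=cv2.cvtColor(im,cv2.COLOR_BGR2HSV); u=proj(p,[[445,30,60]],True)[0]
    h,s,v=[hsv[...,i].astype(int) for i in range(3)]
    b=cv2.morphologyEx(((h>98)&(h<125)&(s>110)&(v>50)).astype(np.uint8),cv2.MORPH_OPEN,np.ones((3,3))); b=cv2.morphologyEx(b,cv2.MORPH_CLOSE,np.ones((9,9))); c=comp(b,u,200)
    r=cv2.minAreaRect(onplane(p,c[:,0,:],60,True)[:,:2].astype(np.float32)); print(n,'rect60',np.round(r[0],1),np.round(r[1],1),round(r[2],1))
    # display: pale green patch
    d=cv2.morphologyEx(((h>30)&(h<90)&(s>20)&(s<120)&(v>70)).astype(np.uint8),cv2.MORPH_OPEN,np.ones((3,3))); 
    dc=comp(d,proj(p,[[432,32,60]],True)[0],60); Q.append((p,cen(dc))); print('  display',cen(dc).round(1),cv2.contourArea(dc),onplane(p,cen(dc),60,True).round(1))
    cv2.drawContours(im,[c,dc],-1,(255,0,255),1); u=u.astype(int); tiles.append(cv2.resize(im[u[1]-80:u[1]+80,u[0]-80:u[0]+80],(400,400),interpolation=cv2.INTER_CUBIC))
print('tri display',tri(Q[0][0],Q[0][1],Q[1][0],Q[1][1],True,True))
cv2.imwrite('pics/lg.png',np.hstack(tiles))
E
python3 lg.py
```

```text
clock: 15.25
eef_pos: [409.7, 23.9, 160.5]
eef_rot: [-3.141, -0.001, 3.028]
wrist_force: [-0.4, -0.5, 0.8]
finger_gap: 61.2
finger_force: 0.0
clock: 15.7
eef_pos: [445.4, -10.1, 160.7]
eef_rot: [3.142, -0.001, 3.027]
wrist_force: [-1.3, -0.5, 0.4]
finger_gap: 61.0
finger_force: 0.0
l1 rect60 [442.5  28.7] [41.4 84. ] 85.2
  display [326.9 217.1] 707.0 [[427.6  30.5  60. ]]
l2 rect60 [442.3  28.7] [41.7 84.1] 84.5
  display [361. 174.] 784.0 [[427.6  30.6  60. ]]
tri display (array([427.50344996,  30.49593641,  60.41569865]), np.float64(0.007703625871724266))
```

View pics/lg.png

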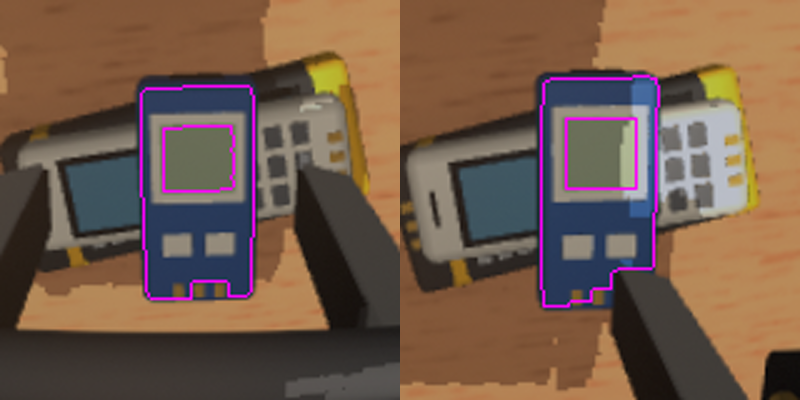

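Both views agree on the logger: display at z 60.4 (60 expected), centre (441.2, 29.2), heading 175.2°. The dark sensor cap at the head, outside the mask, is allowed for.

```bash
python3 calc.py 441.2 29.2 61 3.058
```

```text
shift [0.86 3.83 9.99] turn -0.34 j6 then -1.42
```

```bash
python3 -m creep '[[0.3,[0.85,3.8,2],-0.3],[0.3,[0.85,3.8,5],-0.3],[0.3,[0.85,3.8,6],-0.3],[0.3,[0.85,3.8,7],-0.3],[0.3,[0.85,3.8,8],-0.3],[0.3,[0.85,3.8,9],-0.3],[0.3,[0.85,3.8,9.5],-0.3],[0.3,[0.85,3.8,10],-0.3],[0.3,[0.85,3.8,10],-0.3],[0.3,[0.85,3.8,10],-0.3]]' 12 ; python3 -m creep '[[0,[0,0,0],0],[0,[0,0,0],0],[-1,[0,0,0],0],[-1,[0,0,0],0],[-1,[0,0,0],0],[-1,[0,0,0],0],[-1,[0,0,0],0]]' 12;  python3 -m creep '[[-1,[0,0,-0.5],0],[-1,[0,0,-1.5],0],[-1,[0,0,-3],0],[-1,[0,0,-5],0],[-1,[0,0,-7],0],[-1,[0,0,-8],0],[-1,[0,0,-8],0]]'; python3 calc.py 521.8 359.4 120 -3.014
```

```text
clock: 16.75
eef_pos: [441.8, 28.9, 61.2]
eef_rot: [-3.142, 0.0, 3.055]
wrist_force: [-0.1, -0.7, 0.6]
finger_gap: 60.9
finger_force: 0.0
clock: 17.45
eef_pos: [441.8, 28.9, 61.2]
eef_rot: [3.142, 0.0, 3.055]
wrist_force: [-1.0, 0.5, 5.5]
finger_gap: 43.8
finger_force: 12.0
clock: 18.15
eef_pos: [442.2, 28.9, 142.2]
eef_rot: [3.141, 0.002, 3.055]
wrist_force: [-0.0, -0.2, -1.0]
finger_gap: 43.7
finger_force: 12.0
shift [-5.05 33.61  2.24] turn -2.46 j6 then 5.19
```

```bash
python3 -m creep '[[-1,[-5,33.6,2.2],-2.4],[-1,[-5,33.6,2.2],-2.4],[-1,[-5,33.6,2.2],-2.4],[-1,[-5,33.6,2.2],-2.4],[-1,[-5,33.6,2.2],-2.4],[-1,[-5,33.6,2.2],-2.4],[-1,[-5,33.6,2.2],-2.4],[-1,[-5,33.6,2.2],-2.4],[-1,[-5,33.6,2.2],-2.4],[-1,[-5,33.6,2.2],-2.4]]'; python3 -m creep '[[-1,[0,0,0],0],[-1,[0,0,0],0],[-1,[0,0,0],0]]'; python3 calc.py 522 359.4 30 -3.014; python3 snap.py g1;  python3 - <<'E'
from h import *
im,p=load('g1'); u=proj(p,[[522,359,20]],True)[0].astype(int); print(u)
cv2.imwrite('pics/g1c.png',cv2.resize(im[u[1]-90:u[1]+90,u[0]-90:u[0]+90],None,fx=3,fy=3,interpolation=cv2.INTER_CUBIC))
E
```

```text
clock: 19.15
eef_pos: [520.5, 358.2, 118.4]
eef_rot: [-3.141, -0.001, -3.02]
wrist_force: [-0.2, -0.1, -0.4]
finger_gap: 43.8
finger_force: 12.0
clock: 19.45
eef_pos: [520.8, 358.8, 119.3]
eef_rot: [3.141, 0.0, -3.02]
wrist_force: [0.0, -0.0, -0.5]
finger_gap: 44.1
finger_force: 12.0
shift [-0.12  0.04  8.93] turn -0.07 j6 then 5.19
[317 200]
```

View pics/g1c.png

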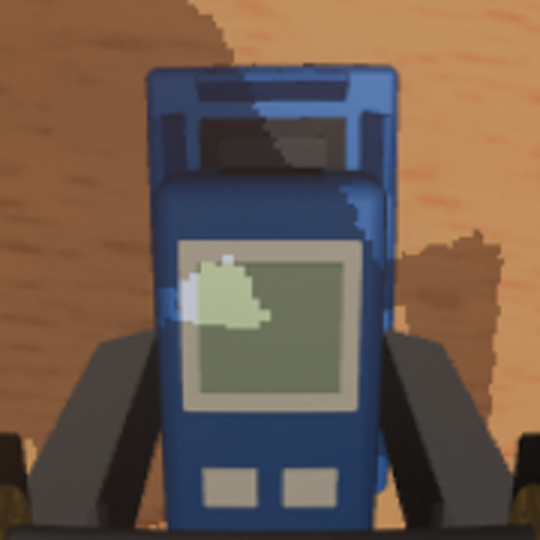

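The logger, centred near column 270, lines up with the cradle panel, which spans columns 200–345. Lowering.

```bash
python3 -m creep '[[-1,[-0.1,0,2],0],[-1,[-0.1,0,4],0],[-1,[-0.1,0,6],0],[-1,[-0.1,0,7.5],0],[-1,[-0.1,0,8.2],0],[-1,[-0.1,0,8.6],0],[-1,[-0.1,0,8.8],0],[-1,[-0.1,0,8.9],0],[-1,[-0.1,0,9],0],[-1,[-0.1,0,9.1],0],[-1,[-0.1,0,9.1],0]]' | grep -E 'pos|wrist'; python3 -m creep '[[-1,[0,0,0.05],0],[-1,[0,0,0.1],0],[-1,[0,0,0.1],0]]' | grep -E 'pos|wrist'
```

```text
eef_pos: [521.7, 359.4, 28.0]
wrist_force: [-1.4, 0.6, -1.2]
eef_pos: [521.8, 359.5, 27.2]
wrist_force: [-0.8, -1.1, 2.9]
```

```bash
python3 -m creep '[[-1,[0,0,0.04],0],[-1,[-0.1,0,0.04],0],[-1,[-0.2,0,0.04],0],[-1,[-0.3,0,0.04],0],[-1,[-0.3,0,0.04],0]]' | grep -E 'pos|wrist'; python3 -m creep '[[-1,[-0.1,0,0],0],[-1,[-0.1,0,0],0]]' | grep -E 'pos|wrist'; python3 -m creep '[[-1,[-0.05,0,0],0],[-1,[-0.05,0,0],0]]' | grep -E 'pos|wrist'
```

```text
eef_pos: [524.5, 360.0, 27.2]
wrist_force: [-5.7, -1.1, 8.3]
eef_pos: [524.8, 360.0, 27.2]
wrist_force: [-10.2, -1.5, 11.0]
eef_pos: [524.9, 360.1, 27.1]
wrist_force: [-12.0, -3.1, 12.8]
```

```bash
python3 -m creep '[[-1,[0.07,0,-0.05],0],[-1,[0.12,0,-0.08],0],[-1,[0.12,0,-0.08],0]]' | grep -E 'pos|wrist'; python3 -m creep '[[0.3,[0,0,0],0],[0.3,[0,0,0],0],[0.3,[0,0,0],0],[0.3,[0,0,-2],0],[0.3,[0,0,-6],0],[0.3,[2,0,-11],0],[0.3,[4,0,-15],0],[0.3,[6,0,-19],0],[0.3,[6,0,-19],0],[0.3,[6,0,-19],0]]'; python3 snap.py g2
python3 - <<'E'
from h import *
im,p=load('g2'); u=proj(p,[[530,360,20]],True)[0].astype(int); print(u)
cv2.imwrite('pics/g2c.png',cv2.resize(im[u[1]-75:u[1]+75,u[0]-75:u[0]+75],None,fx=3.5,fy=3.5,interpolation=cv2.INTER_CUBIC))
E
python3 calc.py 430 30 160 3.14
```

```text
eef_pos: [524.7, 359.8, 27.2]
wrist_force: [-1.8, 0.9, 0.0]
clock: 23.1
eef_pos: [465.5, 352.6, 217.9]
eef_rot: [3.141, 0.002, -3.019]
wrist_force: [-0.7, 0.5, -0.0]
finger_gap: 60.9
finger_force: 0.0
[316 228]
shift [  7.45 -31.56   5.67] turn 1.42 j6 then -1.5
```

View pics/g2c.png

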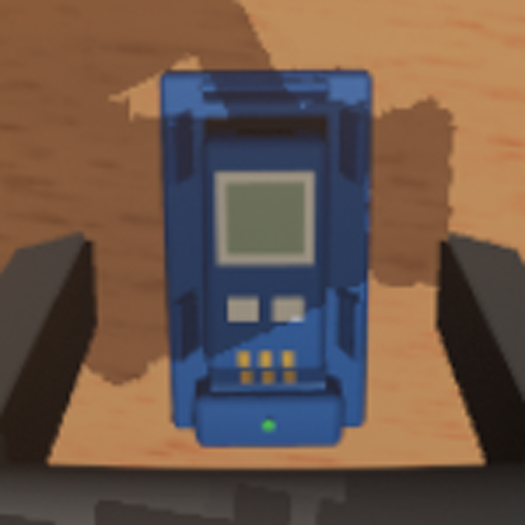

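The logger is in its cradle, but two rows of gold show (y 358 and 377), so there may be a small gap at the foot. I'll check it with numbers along the axis.

```bash
cat > prof.py <<'E'
from h import *
# BGR along a line parallel to the axis at height z; s = distance from ref towards the block
def prof(n,ref,ang,off,z,s):
    im,p=load(n); e=-np.array([np.cos(np.radians(ang)),np.sin(np.radians(ang))]); q=np.array([-e[1],e[0]])
    X=[[*(np.array(ref)+e*t+q*off),z] for t in s]; uv=proj(p,X,True).astype(np.float32)
    v=cv2.remap(im,uv[:,0].reshape(1,-1),uv[:,1].reshape(1,-1),cv2.INTER_LINEAR)[0]
    print(n,off); print(' '.join(f'{t}:{b},{g},{r}' for t,(b,g,r) in zip(s,v)))
E
python3 - <<'E'
from prof import *
s=range(30,62)
for o in (0,5): prof('g2',(521.8,359.4),187.3,o,26,s)
prof('l1',(441.2,29.2),175.2,4,60,range(30,50))
s=range(22,46)
for o in (0,5): prof('a1',(541.2,-362.6),173.8,o,24,s)
E
```

```text
g2 0
30:92,58,40 31:108,67,44 32:129,80,48 33:142,88,51 34:143,88,51 35:143,88,51 36:143,87,51 37:142,87,51 38:115,105,101 39:88,125,149 40:74,139,172 41:72,143,179 42:73,144,180 43:77,140,173 44:83,129,156 45:92,99,104 46:90,79,76 47:62,96,122 48:55,99,129 49:54,101,132 50:60,103,132 51:86,99,115 52:108,91,86 53:123,80,53 54:115,71,45 55:92,57,39 56:73,47,37 57:91,57,40 58:109,67,44 59:125,76,47 60:136,83,51 61:141,88,52
g2 5
30:142,88,51 31:143,88,51 32:143,88,51 33:143,88,52 34:143,87,51 35:143,87,51 36:142,87,51 37:141,87,51 38:131,96,71 39:121,105,92 40:116,109,101 41:116,110,103 42:113,108,102 43:107,104,99 44:98,93,90 45:101,79,67 46:104,67,49 47:95,66,56 48:93,66,57 49:93,66,57 50:94,67,55 51:108,75,57 52:120,81,58 53:127,83,56 54:115,71,45 55:92,57,40 56:75,49,38 57:100,60,41 58:115,69,44 59:127,77,47 60:136,84,50 61:142,87,52
l1 4
30:87,56,40 31:87,56,40 32:86,55,39 33:87,55,39 34:87,55,39 35:87,56,39 36:87,55,39 37:87,56,40 38:86,54,39 39:86,54,38 40:86,54,39 41:86,55,39 42:86,55,40 43:82,52,39 44:77,64,65 45:81,109,140 46:87,130,173 47:89,136,182 48:88,136,181 49:88,135,182
a1 0
22:23,57,150 23:23,57,150 24:23,57,149 25:22,56,149 26:27,65,144 27:32,75,138 28:35,81,132 29:36,83,132 30:36,83,132 31:36,82,132 32:34,79,131 33:30,71,126 34:28,66,119 35:30,66,109 36:30,67,101 37:31,68,99 38:31,67,99 39:30,66,101 40:28,62,108 41:27,61,124 42:27,62,143 43:23,53,131 44:20,46,116 45:18,42,107
a1 5
22:22,56,149 23:22,56,149 24:23,57,149 25:23,56,149 26:25,62,145 27:29,69,141 28:33,77,137 29:34,79,137 30:34,80,137 31:34,79,137 32:34,77,134 33:30,69,129 34:27,62,122 35:25,58,114 36:26,58,109 37:26,57,107 38:25,56,107 39:25,56,108 40:23,54,112 41:25,56,125 42:27,60,143 43:24,54,132 44:20,47,117 45:18,43,107
```

Run:
```python
from prof import *
s=range(24,62)
prof('w4',(541.2,-362.6),173.8,0,8,s)
prof('w4',(541.2,-362.6),173.8,10,8,s)
prof('w4',(541.2,-362.6),173.8,0,8,range(-52,-26))
prof('a1',(541.2,-362.6),173.8,0,24,range(-40,-20))
prof('a1',(541.2,-362.6),173.8,0,8,range(-52,-26))
prof('wb',(521.8,359.4),187.3,0,8,range(36,74))
```

```text
w4 0
24:26,35,50 25:25,34,49 26:23,32,48 27:22,31,47 28:23,31,47 29:22,31,47 30:22,31,49 31:22,34,60 32:23,42,91 33:24,52,129 34:24,57,147 35:24,57,146 36:25,59,140 37:27,62,125 38:30,66,109 39:32,68,97 40:31,67,96 41:31,67,96 42:30,66,96 43:31,66,96 44:31,67,97 45:30,67,98 46:32,69,100 47:30,66,105 48:26,59,113 49:21,50,123 50:23,54,137 51:21,48,120 52:18,40,96 53:19,43,107 54:20,47,119 55:22,51,129 56:23,54,137 57:24,56,143 58:24,58,146 59:26,59,148 60:25,58,148 61:25,58,148
w4 10
24:27,35,50 25:26,34,49 26:25,33,48 27:22,31,47 28:22,30,46 29:21,30,46 30:21,31,50 31:21,33,60 32:22,40,86 33:22,49,118 34:23,56,144 35:24,57,147 36:23,55,138 37:23,54,126 38:23,53,113 39:24,54,106 40:24,54,103 41:25,55,103 42:26,56,102 43:26,57,102 44:26,57,102 45:27,58,102 46:27,58,104 47:26,58,110 48:25,57,118 49:25,57,133 50:23,53,131 51:20,48,121 52:18,43,105 53:19,44,109 54:21,47,118 55:22,51,131 56:24,54,137 57:25,57,143 58:26,59,148 59:25,58,148 60:25,59,148 61:25,59,148
w4 0
-52:54,85,128 -51:54,84,127 -50:54,84,127 -49:47,75,119 -48:37,64,117 -47:28,56,122 -46:25,53,130 -45:26,56,133 -44:25,56,
[... 670 characters left out ...]
,93,173 -41:33,74,162 -40:23,55,144 -39:22,50,125 -38:21,47,113 -37:25,54,133 -36:27,61,151 -35:28,62,154 -34:27,61,151 -33:26,55,134 -32:25,43,89 -31:25,33,50 -30:25,33,50 -29:25,33,50 -28:24,34,52 -27:23,34,60
wb 0
36:31,33,42 37:30,33,41 38:28,31,40 39:27,30,39 40:27,29,38 41:26,29,38 42:29,31,39 43:55,43,42 44:103,65,47 45:126,79,51 46:138,86,54 47:140,89,57 48:130,89,67 49:94,94,100 50:57,99,131 51:50,99,134 52:49,99,132 53:50,98,130 54:51,97,128 55:53,97,126 56:53,96,126 57:52,96,127 58:52,98,129 59:58,95,119 60:71,83,94 61:125,102,87 62:148,106,78 63:135,93,65 64:97,64,48 65:83,53,40 66:95,59,42 67:113,69,45 68:126,77,48 69:134,82,51 70:141,87,54 71:145,91,56 72:145,91,56 73:144,90,55
```

The empty-cradle profile puts the face base at the well end (+48.5 mm), with the block face flaring back. The logger may be about 2 mm short, so I'll re-grip it and press it home with little down load.

```bash
python3 -m creep '[[0.3,[-6,0,4],0],[0.3,[-6,0,9],0],[0.3,[-6,0,14],0],[0.3,[-6,0,16],0],[0.3,[-6,0,18],0],[0.3,[-6,0,19],0],[0.3,[-6,0,19],0],[0.3,[-6,0,19],0]]' | grep -E 'pos|wrist'; python3 -m creep '[[-1,[0,0,0],0],[-1,[0,0,0],0],[-1,[0,0,0],0],[-1,[0,0,0],0],[-1,[0,0,0],0]]' 20 | grep -E 'pos|wrist|gap'; python3 -m creep '[[-1,[-0.05,0,-0.03],0],[-1,[-0.1,0,-0.03],0],[-1,[-0.1,0,-0.03],0]]' | grep -E 'pos|wrist';  python3 -m creep '[[-1,[-0.05,0,0],0],[-1,[-0.1,0,0],0],[-1,[-0.1,0,0],0]]' | grep -E 'pos|wrist'
```

```text
eef_pos: [525.3, 359.9, 27.8]
wrist_force: [0.7, 0.6, 0.7]
eef_pos: [525.2, 360.0, 28.2]
wrist_force: [-0.4, -1.0, 6.6]
finger_gap: 43.8
eef_pos: [525.6, 360.1, 28.2]
wrist_force: [-6.7, -0.7, 8.5]
eef_pos: [525.7, 360.1, 28.2]
wrist_force: [-13.1, -3.4, 13.0]
```

```bash
python3 -m creep '[[-1,[-0.05,0,-0.05],0],[-1,[-0.1,0,-0.1],0],[-1,[-0.1,0,-0.1],0]]' | grep -E 'pos|wrist';  python3 -m creep '[[-1,[-0.1,0,0],0],[-1,[-0.1,0,0],0]]' | grep -E 'pos|wrist'; python3 snap.py g3
```

```text
eef_pos: [525.9, 360.1, 28.2]
wrist_force: [-15.0, -3.0, 7.9]
eef_pos: [526.2, 360.1, 28.1]
wrist_force: [-19.8, -3.7, 10.1]
```

```bash
python3 -m creep '[[-1,[0.15,0,0.05],0],[-1,[0.3,0,0.1],0],[-1,[0.33,0,0.1],0],[-1,[0.33,0,0.1],0]]' | grep -E 'pos|wrist'; python3 -m creep '[[0.3,[0,0,0],0],[0.3,[0,0,0],0],[0.3,[0,0,0],0],[0.3,[0,0,-2],0],[0.3,[0,0,-6],0],[0.3,[2,0,-11],0],[0.3,[4,0,-15],0],[0.3,[6,0,-19],0],[0.3,[6,0,-19],0],[0.3,[6,0,-19],0],[0.3,[6,0,-19],0]]'; python3 snap.py g4
python3 - <<'E'
from prof import *
prof('g4',(521.8,359.4),187.3,0,26,range(-50,-30))
prof('g4',(521.8,359.4),187.3,0,26,range(36,60))
prof('g4',(521.8,359.4),187.3,0,8,range(-66,-40))
prof('wb',(521.8,359.4),187.3,0,8,range(-66,-40))
E
python3 calc.py 430 30 160 3.14
```

```text
eef_pos: [525.6, 360.1, 28.2]
wrist_force: [-1.3, 0.2, 5.5]
clock: 27.1
eef_pos: [466.1, 352.3, 216.0]
eef_rot: [-3.141, -0.002, -3.019]
wrist_force: [0.5, -0.9, -0.4]
finger_gap: 61.0
finger_force: 0.0
g4 0
-50:95,65,52 -49:81,58,51 -48:59,48,50 -47:40,40,49 -46:33,37,47 -45:32,37,46 -44:30,34,45 -43:28,33,43 -42:33,34,42 -41:47,38,42 -40:64,45,44 -39:76,51,45 -38:83,55,46 -37:89,59,48 -36:93,61,48 -35:94,62,48 -34:94,63,48 -33:94,63,48 -32:95,63,49 -31:95,63,48
g4 0
36:143,87,51 37:143,87,51 38:125,95,80 39:98,111,124 40:77,126,150 41:76,136,163 42:79,140,167 43:82,138,163 44:91,126,140 45:95,104,105 46:91,83,79 47:71,92,112 48:59,97,126 49:54,100,131 50:58,98,126 51:77,94,110 52:98,87,84 53:122,79,50 54:129,83,47 55:109,70,43 56:82,53,38 57:96,59,40 58:110,67,43 59:123,75,46
g4 0
-66:80,121,168 -65:78,118,165 -64:68,104,149 -63:60,90,133 -62:59,85,125 -61:54,67,89 -60:66,59,67 -59:78,57,56 -58:84,58,52 -57:84,58,51 -56:82,56,50 -55:92,63,53 -54:85,59,51 -53:71,50,48 -52:63,46,47 -51:61,45,46 -50:67,49,47 -49:78,55,49 -48:90,61,51 -47:95,64,52 -46:96,65,52 -45:79,57,51 -44:58,47,50 -43:40,40,49 -42:33,37,47 -41:32,37,46
wb 0
-66:89,138,186 -65:88,137,186 -64:88,137,186 -63:88,136,186 -62:85,128,174 -61:72,97,126 -60:92,80,86 -59:113,78,66 -58:126,82,61 -57:131,86,63 -56:134,84,59 -55:144,92,63 -54:123,79,58 -53:93,61,52 -52:73,51,48 -51:73,51,49 -50:77,54,49 -49:89,61,52 -48:100,68,55 -47:101,68,55 -46:98,67,54 -45:83,58,52 -44:54,46,50 -43:31,37,48 -42:31,37,48 -41:30,36,48
shift [  7.5  -31.54   5.64] turn 1.42 j6 then -1.5
```

The logger hasn't moved under 20 N, and the corrected edges put its foot within about 1 mm of the expected place, so it is against the block. Now the handset.

```bash
python3 -m creep '[[0.3,[8,-31.5,5.6],1.4],[0.3,[8,-31.5,5.6],1.4],[0.3,[8,-31.5,5.6],1.4],[0.3,[8,-31.5,5.6],1.4],[0.3,[8,-31.5,5.6],1.4],[0.3,[8,-31.5,5.6],1.4],[0.3,[8,-31.5,5.6],1.4],[0.3,[8,-31.5,5.6],1.4],[0.3,[8,-31.5,5.6],1.4],[0.3,[8,-31.5,5.6],1.4]]'; python3 snap.py h1;  python3 -m creep '[[0.3,[4,3,0],0],[0.3,[4,3,0],0],[0.3,[4,3,0],0],[0.3,[4,3,0],0]]' | grep pos; python3 snap.py h2
cat > hs.py <<'E'
from h import *
tiles=[];Q=[]
for n in ('h1','h2'):
    im,p=load(n); hsv=cv2.cvtColor(im,cv2.COLOR_BGR2HSV); u=proj(p,[[446,28,42]],True)[0]
    h,s,v=[hsv[...,i].astype(int) for i in range(3)]
    w=((s<70)&(v>105)).astype(np.uint8); w=cv2.morphologyEx(w,cv2.MORPH_OPEN,np.ones((3,3)))
    w=cv2.morphologyEx(w,cv2.MORPH_CLOSE,np.ones((13,13))); c=comp(w,u,200)
    r=cv2.minAreaRect(onplane(p,c[:,0,:],42,True)[:,:2].astype(np.float32)); print(n,'rect42',np.round(r[0],1),np.round(r[1],1),round(r[2],1))
    sc=cv2.morphologyEx(((h>90)&(h<110)&(s>60)&(v>60)).astype(np.uint8),cv2.MORPH_OPEN,np.ones((3,3)))
    k=comp(sc,proj(p,[[444,-5,42]],True)[0],60); Q.append((p,cen(k))); print('  screen',cv2.contourArea(k),onplane(p,cen(k),42,True).round(1))
    cv2.drawContours(im,[c,k],-1,(255,0,255),1); u=u.astype(int); tiles.append(cv2.resize(im[u[1]-80:u[1]+80,u[0]-100:u[0]+100],(400,320),interpolation=cv2.INTER_CUBIC))
print('tri screen',tri(Q[0][0],Q[0][1],Q[1][0],Q[1][1],True,True))
cv2.imwrite('pics/hs.png',np.hstack(tiles))
E
python3 hs.py
```

```text
clock: 28.15
eef_pos: [425.4, 30.9, 161.3]
eef_rot: [3.141, -0.001, -3.141]
wrist_force: [-0.1, -0.3, 0.2]
finger_gap: 61.3
finger_force: 0.0
eef_pos: [385.8, 60.4, 161.9]
h1 rect42 [440.5  25. ] [ 45.3 128. ] 3.4
  screen 731.0 [[444.   -5.5  42. ]]
h2 rect42 [438.9  50. ] [44.2 79.4] 3.4
  screen 193.0 [[457.8 297.4  42. ]]
tri screen (array([324.95232257,  38.68726701, 354.55585374]), np.float64(42.30504317335362))
```

```bash
python3 -m creep '[[0.3,[-4,-3,-5],0],[0.3,[-4,-3,-5],0],[0.3,[-4,-3,-5],0],[0.3,[-4,-3,-5],0]]' | grep pos; python3 snap.py h2; python3 hs.py
```

```text
eef_pos: [424.9, 30.1, 210.8]
h1 rect42 [440.5  25. ] [ 45.3 128. ] 3.4
  screen 731.0 [[444.   -5.5  42. ]]
h2 rect42 [441.1  24.9] [ 44.7 127.7] 3.8
  screen 554.0 [[443.7  -5.6  42. ]]
tri screen (array([442.2349326 ,  -4.88236056,  47.5855443 ]), np.float64(0.18098531885648533))
```

View pics/hs.png

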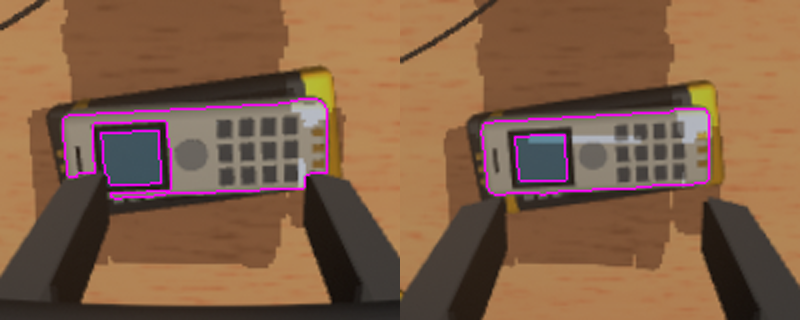

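The outline is clean in the right tile: handset centre (441, 25), heading 273.6°, consistent on z 42 at both heights. Grasp yaw is 93.6°.

```bash
python3 calc.py 440.9 25 90 1.634; python3 -m creep '[[0.35,[-1.6,0.5,11],4],[0.35,[-1.6,0.5,11],8],[0.35,[-1.6,0.5,11],12],[0.35,[-1.6,0.5,11],17.3],[0.35,[-1.6,0.5,11],17.3],[0.35,[-1.6,0.5,11],17.3],[0.35,[-1.6,0.5,11],17.3],[0.35,[-1.6,0.5,11],17.3],[0.35,[-1.6,0.5,11],17.3],[0.35,[-1.6,0.5,11],17.3],[0.35,[-1.6,0.5,11],17.3],[0.35,[-1.6,0.5,11],17.3]]'; python3 calc.py 440.9 25 40.5 1.634
```

```text
shift [-1.66 -0.53 12.05] turn 17.28 j6 then -0.01
clock: 30.3
eef_pos: [440.6, 35.5, 101.2]
eef_rot: [-3.141, -0.0, 1.637]
wrist_force: [0.4, -0.2, -0.2]
finger_gap: 63.3
finger_force: 0.0
shift [-1.05 -0.03  6.07] turn 0.03 j6 then -0.01
```

```bash
python3 -m creep '[[0.35,[-1.05,0,1],0],[0.35,[-1.05,0,2],0],[0.35,[-1.05,0,3],0],[0.35,[-1.05,0,4],0],[0.35,[-1.05,0,5],0],[0.35,[-1.05,0,5.5],0],[0.35,[-1.05,0,6],0],[0.35,[-1.05,0,6.05],0],[0.35,[-1.05,0,6.05],0]]' 16 ; python3 -m creep '[[0.03,[0,0,0],0],[0.03,[0,0,0],0],[-1,[0,0,0],0],[-1,[0,0,0],0],[-1,[0,0,0],0],[-1,[0,0,0],0],[-1,[0,0,0],0]]' 16;  python3 -m creep '[[-1,[0,0,-0.5],0],[-1,[0,0,-1.5],0],[-1,[0,0,-3],0],[-1,[0,0,-5],0],[-1,[0,0,-7],0],[-1,[0,0,-8],0],[-1,[0,0,-8],0]]'; python3 calc.py 661.3 108.3 110 0.065
```

```text
clock: 31.2
eef_pos: [442.0, 24.7, 41.3]
eef_rot: [3.141, 0.0, 1.632]
wrist_force: [0.6, -0.0, -0.1]
finger_gap: 63.3
finger_force: 0.0
clock: 31.9
eef_pos: [442.0, 24.7, 41.4]
eef_rot: [3.141, 0.0, 1.632]
wrist_force: [-0.6, 0.8, 6.8]
finger_gap: 45.9
finger_force: 16.0
clock: 32.6
eef_pos: [442.4, 24.7, 122.4]
eef_rot: [3.139, 0.0, 1.632]
wrist_force: [0.1, -0.4, -2.4]
finger_gap: 45.7
finger_force: 16.0
shift [ 7.   22.36  1.29] turn 17.96 j6 then 1.67
```

```bash
python3 -m creep '[[-1,[7,22.4,1.2],18],[-1,[7,22.4,1.2],18],[-1,[7,22.4,1.2],18],[-1,[7,22.4,1.2],18],[-1,[7,22.4,1.2],18],[-1,[7,22.4,1.2],18],[-1,[7,22.4,1.2],18],[-1,[7,22.4,1.2],18],[-1,[7,22.4,1.2],18],[-1,[7,22.4,1.2],18],[-1,[7,22.4,1.2],18],[-1,[7,22.4,1.2],18]]' | grep -E 'pos|rot|gap'; python3 -m creep '[[-1,[0,0,0],0],[-1,[0,0,0],0],[-1,[0,0,0],0]]'  | grep -E 'pos|rot|gap'; python3 calc.py 661.3 108.3 30 0.065; python3 snap.py h4
python3 - <<'E'
from h import *
# empty part of the cradle still to be seen beside the handset: top-camera check of device and cradle axes
im=manip.camera('top')[:,:,::-1].copy(); cv2.imwrite('pics/t4.png',im)
E
```

```text
eef_pos: [660.6, 108.2, 107.7]
eef_rot: [3.141, 0.002, 0.06]
finger_gap: 45.8
eef_pos: [661.1, 108.3, 108.9]
eef_rot: [3.142, 0.0, 0.063]
finger_gap: 45.6
shift [0.03 0.   7.89] turn -0.03 j6 then 1.67
```

Run:
```python
from h import *
P={n:manip.camera_params(n) for n in('top','scene')}
for k,c,n in [('white',(661.3,108.3),'w2'),('yellow',(648.5,-131.3),'w3')]:
    U=[]
    for q in('top','scene'):
        im=cv2.imread(f'pics/{q}0.png'); d=(im.max(2)<95).astype(np.uint8); U.append(cen(comp(d,proj(P[q],[[*c,8]])[0],60)))
    im,p=load(n); d=cv2.morphologyEx((im.max(2)<75).astype(np.uint8),cv2.MORPH_OPEN,np.ones((5,5))); u=cen(comp(d,proj(p,[[*c,8]],True)[0],100))
    print(k,'top+scene',tri(P['top'],U[0],P['scene'],U[1])); print('  wrist+scene',tri(p,u,P['scene'],U[1],True,False))
```

```text
white top+scene (array([661.11513995, 110.7650228 ,   3.56461984]), np.float64(1.9864006372728649))
  wrist+scene (array([659.38249623, 109.95443381,   1.31306798]), np.float64(3.577645887224899))
yellow top+scene (array([ 648.32490848, -130.50678465,    1.78625294]), np.float64(3.3127061616337032))
  wrist+scene (array([ 646.18583434, -130.98553363,   -1.56880862]), np.float64(2.715784854092123))
```

White and yellow agree with the wrist figures to about 2 mm, inside the lips' capture. Lowering the handset.

```bash
python3 -m creep '[[-1,[0,0,2],0],[-1,[0,0,4],0],[-1,[0,0,5.5],0],[-1,[0,0,6.5],0],[-1,[0,0,7],0],[-1,[0,0,7.4],0],[-1,[0,0,7.6],0],[-1,[0,0,7.8],0],[-1,[0,0,7.9],0],[-1,[0,0,7.9],0]]' | grep -E 'pos|wrist'; python3 -m creep '[[-1,[0,0,0.05],0],[-1,[0,0,0.1],0],[-1,[0,0,0.1],0]]' | grep -E 'pos|wrist';python3 -m creep '[[-1,[0,0,0.05],0],[-1,[0,0,0.1],0],[-1,[0,0,0.1],0]]' | grep -E 'pos|wrist'
```

```text
eef_pos: [661.2, 108.3, 30.3]
wrist_force: [0.2, -0.1, -1.9]
eef_pos: [661.1, 108.3, 29.1]
wrist_force: [-0.3, -0.6, -2.4]
eef_pos: [661.1, 108.3, 28.1]
wrist_force: [-0.1, 0.3, -2.3]
```

```bash
python3 -m creep '[[-1,[0,0,0.05],0],[-1,[0,0,0.08],0],[-1,[0,0,0.08],0]]' | grep -E 'pos|wrist'; python3 -m creep '[[-1,[0.1,0,0],0],[-1,[0.2,0,0],0],[-1,[0.3,0,0],0],[-1,[0.3,0,0],0]]' | grep -E 'pos|wrist';python3 -m creep '[[-1,[0.05,0,0],0],[-1,[0.1,0,0],0],[-1,[0.1,0,0],0]]' | grep -E 'pos|wrist'
```

```text
eef_pos: [661.2, 108.3, 27.5]
wrist_force: [-0.6, -0.1, -0.2]
eef_pos: [664.4, 108.5, 27.5]
wrist_force: [-0.3, -0.2, 2.1]
eef_pos: [665.2, 108.6, 27.5]
wrist_force: [-2.0, -0.1, 2.5]
```

```bash
python3 -m creep '[[-1,[0.05,0,0],0],[-1,[0.1,0,0],0],[-1,[0.1,0,0],0]]' | grep -E 'pos|wrist';python3 -m creep '[[-1,[0.05,0,0],0],[-1,[0.1,0,0],0],[-1,[0.1,0,0],0]]' | grep -E 'pos|wrist'; python3 -m creep '[[-1,[0.05,0,0],0],[-1,[0.1,0,0],0],[-1,[0.1,0,0],0]]' | grep -E 'pos|wrist'
```

```text
eef_pos: [665.4, 108.6, 27.4]
wrist_force: [-9.1, -0.1, 6.9]
eef_pos: [665.7, 108.6, 27.5]
wrist_force: [-15.9, -1.2, 11.6]
eef_pos: [666.2, 108.6, 27.3]
wrist_force: [-17.8, -1.4, 13.6]
```

Contact after 4.2 mm, where 4.5 mm was expected. Releasing.

```bash
python3 -m creep '[[-1,[-0.1,0,-0.05],0],[-1,[-0.15,0,-0.08],0],[-1,[-0.15,0,-0.08],0]]' | grep -E 'pos|wrist'; python3 -m creep '[[0.3,[0,0,0],0],[0.3,[0,0,0],0],[0.3,[0,0,0],0],[0.3,[0,0,-2],0],[0.3,[0,0,-6],0],[0.3,[0,0,-11],0],[0.3,[0,0,-13],0],[0.3,[0,0,-15],0],[0.3,[0,0,-15],0]]' | grep -E 'pos|wrist|gap|clock'; python3 snap.py h5
python3 - <<'E'
from prof import *
prof('h5',(661.3,108.3),183.7,5,28,range(56,86))
prof('h5',(661.3,108.3),183.7,5,28,range(-74,-54))
E
python3 calc.py 425 28 190 1.7
```

```text
eef_pos: [666.0, 108.6, 27.6]
wrist_force: [-5.1, -0.5, -0.5]
clock: 38.9
eef_pos: [667.7, 108.8, 181.4]
wrist_force: [0.9, -0.3, 0.0]
finger_gap: 60.8
h5 5
56:132,148,158 57:131,147,158 58:131,147,158 59:131,147,158 60:129,146,157 61:116,139,155 62:98,129,150 63:89,125,148 64:89,125,148 65:88,123,147 66:89,122,144 67:97,124,141 68:106,124,136 69:103,118,128 70:90,109,122 71:81,101,115 72:80,93,103 73:78,92,102 74:78,91,102 75:79,92,103 76:82,96,107 77:97,112,122 78:117,133,143 79:119,134,145 80:85,98,107 81:98,112,122 82:111,125,135 83:122,138,149 84:129,145,157 85:131,147,158
h5 5
-74:111,124,133 -73:98,111,119 -72:93,106,114 -71:94,107,115 -70:95,107,115 -69:94,107,115 -68:94,106,114 -67:93,106,114 -66:93,105,114 -65:93,105,113 -64:96,108,116 -63:104,117,126 -62:116,131,141 -61:124,140,150 -60:122,138,147 -59:115,129,138 -58:111,125,133 -57:113,127,136 -56:118,133,142 -55:120,135,145
shift [-24.65   6.57  -1.16] turn -18.78 j6 then -0.06
```

The handset's foot edge is at +70 mm (70.5 expected) and its head at −61.5 mm, so it is home. Now the terminal.

```bash
python3 calc.py 440 -40 200 1.7; python3 -m creep '[[1,[-23.7,13.4,-2],-18.8],[1,[-23.7,13.4,-2],-18.8],[1,[-23.7,13.4,-2],-18.8],[1,[-23.7,13.4,-2],-18.8],[1,[-23.7,13.4,-2],-18.8],[1,[-23.7,13.4,-2],-18.8],[1,[-23.7,13.4,-2],-18.8],[1,[-23.7,13.4,-2],-18.8],[1,[-23.7,13.4,-2],-18.8],[1,[-23.7,13.4,-2],-18.8],[1,[-23.7,13.4,-2],-18.8],[1,[-23.7,13.4,-2],-18.8]]' | grep -E 'pos|rot'; python3 snap.py t1; python3 -m creep '[[1,[2.5,0,4],0],[1,[2.5,0,4],0],[1,[2.5,0,4],0]]' | grep -E 'pos|rot'; python3 snap.py t2
cat > tm.py <<'E'
from h import *
tiles=[];Q=[]
for n in ('t1','t2'):
    im,p=load(n); hsv=cv2.cvtColor(im,cv2.COLOR_BGR2HSV); u=proj(p,[[440,25,22]],True)[0]
    h,s,v=[hsv[...,i].astype(int) for i in range(3)]
    a=((h>20)&(h<34)&(s>170)&(v>80))|((v<75)&(s<110)); a=cv2.morphologyEx(a.astype(np.uint8),cv2.MORPH_CLOSE,np.ones((7,7)))
    a=cv2.morphologyEx(a,cv2.MORPH_OPEN,np.ones((7,7))); c=comp(a,u,200)
    r=cv2.minAreaRect(onplane(p,c[:,0,:],22,True)[:,:2].astype(np.float32)); print(n,'rect22',np.round(r[0],1),np.round(r[1],1),round(r[2],1))
    Q.append((p,cen(c))); cv2.drawContours(im,[c],-1,(255,0,255),1); u=u.astype(int); x0,y0=max(0,u[0]-120),max(0,u[1]-120)
    tiles.append(cv2.resize(im[y0:y0+240,x0:x0+240],(400,400),interpolation=cv2.INTER_CUBIC)); print('  corner',x0,y0)
print(tri(Q[0][0],Q[0][1],Q[1][0],Q[1][1],True,True))
cv2.imwrite('pics/tm.png',np.hstack(tiles))
E
python3 tm.py
```

```text
shift [-23.57  13.45  -2.15] turn -18.78 j6 then -0.22
eef_pos: [437.9, -39.6, 196.9]
eef_rot: [-3.14, -0.0, 1.704]
eef_pos: [434.8, -14.7, 157.9]
eef_rot: [-3.14, -0.0, 1.7]
t1 rect22 [446.8  16.4] [59.8 85.4] 8.5
  corner 206 4
t2 rect22 [446.1  23.3] [ 60.  101.1] 8.4
  corner 207 30
(array([456.28319541,  -4.83971623, -55.02008939]), np.float64(0.8341421836247642))
```

View pics/tm.png

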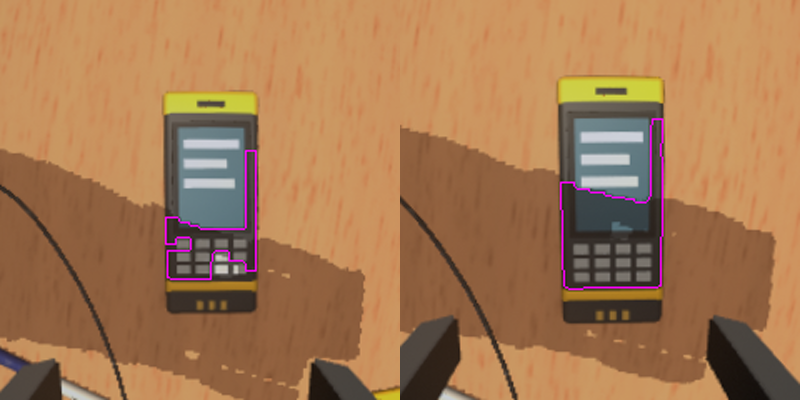

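Both tiles show the whole terminal, head up (+y), foot contacts down. The mask broke up in the shadow, so I use the four outline corners instead: t1 tile (164,93), (258,91), (257,312), (167,312), and t2 tile (158,77), (264,76), (261,321), (163,322).

```bash
python3 - <<'E'
from h import *
a=np.array([(164,93),(258,91),(257,312),(167,312)])*.6+[206,4]; b=np.array([(158,77),(264,76),(261,321),(163,322)])*.6+[207,30]
for n,c in(('t1',a),('t2',b)):
    p=load(n)[1]; X=onplane(p,c,22,True)[:,:2]; r=cv2.minAreaRect(X.astype(np.float32)); h=(X[0]+X[1]-X[2]-X[3])/2
    print(n,X.round(1).tolist(),'mean',X.mean(0).round(1),'len',np.linalg.norm(h).round(1),'wid',np.linalg.norm((X[0]+X[3]-X[1]-X[2])/2).round(1),'heading',np.degrees(np.arctan2(h[1],h[0])).round(1))
p1,p2=load('t1')[1],load('t2')[1]
print([tri(p1,a[i],p2,b[i],True,True)[0].round(0).tolist() for i in range(4)])
im,p=load('t2'); hs=cv2.cvtColor(im,cv2.COLOR_BGR2HSV); m=(hs[...,0]>20)&(hs[...,0]<34)&(hs[...,1]>150)&(hs[...,2]>150)
for n in('t1','t2'):
    im,p=load(n); hs=cv2.cvtColor(im,cv2.COLOR_BGR2HSV); m=(hs[...,0]>20)&(hs[...,0]<34)&(hs[...,1]>150)&(hs[...,2]>150)
    c=comp(m,proj(p,[[435,92,22]],True)[0],100); print(n,'band',cv2.contourArea(c),onplane(p,cen(c),22,True).round(1), cen(c))
E
python3 calc.py 442 25 22 1.7
```

```text
t1 [[406.2, 92.5], [466.8, 102.9], [487.9, -44.5], [427.2, -52.7]] mean [447.   24.6] len 147.8 wid 61.4 heading 98.2
t2 [[405.9, 93.6], [466.5, 102.9], [487.1, -43.9], [426.9, -52.2]] mean [446.6  25.1] len 147.8 wid 61.1 heading 98.1
[[405.0, 96.0, 2.0], [467.0, 103.0, 20.0], [489.0, -46.0, 16.0], [427.0, -54.0, 18.0]]
t1 band 616.5 [[436.5  90.9  22. ]] [331.86672074  64.71884293]
t2 band 824.0 [[436.4  90.9  22. ]] [333.03944175  82.90695793]
shift [ 3.89  1.18 13.66] turn 0.0 j6 then -0.07
```

Terminal: centre (446.5, 24.9), 148 x 61 mm on z 22 in both views, heading 98.1°. I grasp at TCP z 19.

```bash
python3 calc.py 446.5 24.9 60 1.713
```

```text
shift [3.82 1.62 9.86] turn -0.15 j6 then -0.09
```

```bash
python3 -m creep '[[1,[3.8,1.6,4],-0.15],[1,[3.8,1.6,7],-0.15],[1,[3.8,1.6,9.8],-0.15],[1,[3.8,1.6,9.8],-0.15],[1,[3.8,1.6,9.8],-0.15]]' 20 | grep -E 'pos|rot'; python3 calc.py 446.5 24.9 19 1.713
```

```text
eef_pos: [446.7, 24.4, 61.4]
eef_rot: [3.141, 0.0, 1.714]
shift [ 0.05 -0.02  4.24] turn 0.01 j6 then -0.09
```

```bash
python3 -m creep '[[1,[0,0,1],0],[1,[0,0,2],0],[1,[0,0,3],0],[1,[0,0,3.7],0],[1,[0,0,4.1],0],[1,[0,0,4.2],0],[1,[0,0,4.2],0]]' 20 | grep -E 'pos|wrist|gap'; python3 -m creep '[[0.5,[0,0,0],0],[0.5,[0,0,0],0],[-1,[0,0,0],0],[-1,[0,0,0],0],[-1,[0,0,0],0],[-1,[0,0,0],0],[-1,[0,0,0],0]]' 20 | grep -E 'pos|wrist|gap';  python3 -m creep '[[-1,[0,0,-0.5],0],[-1,[0,0,-1.5],0],[-1,[0,0,-3],0],[-1,[0,0,-5],0],[-1,[0,0,-7],0],[-1,[0,0,-9],0],[-1,[0,0,-10],0],[-1,[0,0,-10],0]]'; python3 calc.py 648.3 -131 115 3.421
```

```text
eef_pos: [445.9, 24.9, 18.1]
wrist_force: [-0.1, 0.0, -0.1]
finger_gap: 94.3
eef_pos: [446.0, 24.9, 18.3]
wrist_force: [-0.4, 0.6, 2.1]
finger_gap: 61.8
clock: 43.25
eef_pos: [446.4, 24.9, 119.4]
eef_rot: [3.139, 0.0, 1.715]
wrist_force: [-1.0, -0.2, -2.5]
finger_gap: 61.8
finger_force: 20.0
shift [-18.33  17.73   0.49] turn -19.55 j6 then -2.05
```

```bash
python3 -m creep '[[-1,[-18.3,17.7,0.5],-19.5],[-1,[-18.3,17.7,0.5],-19.5],[-1,[-18.3,17.7,0.5],-19.5],[-1,[-18.3,17.7,0.5],-19.5],[-1,[-18.3,17.7,0.5],-19.5],[-1,[-18.3,17.7,0.5],-19.5],[-1,[-18.3,17.7,0.5],-19.5],[-1,[-18.3,17.7,0.5],-19.5],[-1,[-18.3,17.7,0.5],-19.5],[-1,[-18.3,17.7,0.5],-19.5],[-1,[-18.3,17.7,0.5],-19.5],[-1,[-18.3,17.7,0.5],-19.5]]' | grep -E 'pos|rot|gap'; python3 -m creep '[[-1,[0,0,0],0],[-1,[0,0,0],0],[-1,[0,0,0],0]]'  | grep -E 'pos|rot|gap'; python3 calc.py 648.4 -131.1 28.3 3.421
```

```text
eef_pos: [646.8, -130.6, 111.4]
eef_rot: [3.14, -0.002, -2.861]
finger_gap: 61.6
eef_pos: [647.2, -130.7, 112.6]
eef_rot: [3.141, -0.001, -2.868]
finger_gap: 61.9
shift [-0.11 -0.08  8.43] turn -0.06 j6 then -2.05
```

```bash
python3 -m creep '[[-1,[-0.1,-0.1,2],0],[-1,[-0.1,-0.1,4],0],[-1,[-0.1,-0.1,5.5],0],[-1,[-0.1,-0.1,6.5],0],[-1,[-0.1,-0.1,7.3],0],[-1,[-0.1,-0.1,7.8],0],[-1,[-0.1,-0.1,8.1],0],[-1,[-0.1,-0.1,8.3],0],[-1,[-0.1,-0.1,8.4],0],[-1,[-0.1,-0.1,8.4],0]]' | grep -E 'pos|wrist'; python3 -m creep '[[-1,[0,0,0.05],0],[-1,[0,0,0.1],0],[-1,[0,0,0.1],0]]' | grep -E 'pos|wrist';python3 -m creep '[[-1,[0,0,0.05],0],[-1,[0,0,0.1],0],[-1,[0,0,0.1],0]]' | grep -E 'pos|wrist'
```

```text
eef_pos: [648.7, -131.4, 29.4]
wrist_force: [-0.3, -0.3, -2.6]
eef_pos: [648.6, -131.4, 28.2]
wrist_force: [-0.0, 1.0, -2.6]
eef_pos: [648.6, -131.4, 27.1]
wrist_force: [0.0, 0.3, -2.6]
```

```bash
python3 -m creep '[[-1,[0,0,0.05],0],[-1,[0,0,0.09],0],[-1,[0,0,0.09],0]]' | grep -E 'pos|wrist'; python3 -m creep '[[-1,[-0.1,0,0],0],[-1,[-0.2,0,0],0],[-1,[-0.3,0,0],0],[-1,[-0.3,0,0],0]]' | grep -E 'pos|wrist';python3 -m creep '[[-1,[-0.05,0,0],0],[-1,[-0.1,0,0],0],[-1,[-0.1,0,0],0]]' | grep -E 'pos|wrist'
```

```text
eef_pos: [648.7, -131.5, 26.3]
wrist_force: [-0.3, -0.1, -2.0]
eef_pos: [651.8, -130.6, 26.4]
wrist_force: [1.1, 0.3, -0.8]
eef_pos: [652.5, -130.3, 26.3]
wrist_force: [-0.0, -0.2, 0.4]
```

```bash
python3 -m creep '[[-1,[-0.05,0,0.02],0],[-1,[-0.1,0,0.03],0],[-1,[-0.1,0,0.03],0]]' | grep -E 'pos|wrist';python3 -m creep '[[-1,[-0.05,0,0],0],[-1,[-0.1,0,0],0],[-1,[-0.1,0,0],0]]' | grep -E 'pos|wrist'
```

```text
eef_pos: [653.3, -130.2, 26.3]
wrist_force: [-4.5, -0.4, 4.3]
eef_pos: [653.6, -130.2, 26.3]
wrist_force: [-11.5, -0.1, 9.3]
```

The terminal meets the block after about 5 mm. I release, back off and check everything.

```bash
python3 -m creep '[[-1,[-0.05,0,0],0],[-1,[0.05,0,-0.03],0],[-1,[0.1,0,-0.06],0],[-1,[0.1,0,-0.06],0]]' | grep -E 'pos|wrist'; python3 -m creep '[[0.7,[0,0,0],0],[0.7,[0,0,0],0],[0.7,[0,0,0],0],[0.7,[0,0,0],0],[0.7,[0,0,-2],0],[0.7,[0,0,-6],0],[0.7,[2,0,-11],0],[0.7,[4,0,-15],0],[0.7,[6,0,-19],0],[0.7,[6,0,-19],0],[0.7,[6,0,-19],0],[0.7,[6,0,-19],0]]'; python3 snap.py e1
python3 - <<'E'
from prof import *
prof('e1',(648.5,-131.3),196,6,30,range(64,94))
prof('e1',(648.5,-131.3),196,6,30,range(-88,-60))
for n in('top','scene'): cv2.imwrite(f'pics/{n}9.png',manip.camera(n)[:,:,::-1])
# standing vials: cap colour blobs before and after
for n,(u0,u1) in (('top',((235,246),(324,176))),('scene',((382,177),(310,227)))):
    for k in '09':
        im=cv2.imread(f'pics/{n}{k}.png'); h=cv2.cvtColor(im,cv2.COLOR_BGR2HSV); H,S=h[...,0].astype(int),h[...,1]
        for nm,m,u in (('purple',(H>135)&(H<172)&(S>60),u0),('blue',(H>95)&(H<125)&(S>80),u1)):
            c=comp(m,u,3); print(n,k,nm,cen(c).round(1),cv2.contourArea(c))
E
```

```text
eef_pos: [653.3, -130.1, 26.3]
wrist_force: [-2.7, -1.4, -0.6]
clock: 49.55
eef_pos: [595.6, -146.1, 215.2]
eef_rot: [3.141, -0.002, -2.866]
wrist_force: [0.6, 0.3, -0.3]
finger_gap: 80.0
finger_force: 0.0
e1 6
64:42,62,69 65:45,51,56 66:44,50,55 67:45,50,55 68:46,56,63 69:48,73,86 70:53,96,117 71:57,115,143 72:59,129,162 73:60,131,164 74:59,130,162 75:59,127,160 76:50,91,112 77:43,77,96 78:41,95,127 79:34,91,125 80:35,104,131 81:52,147,154 82:51,147,153 83:43,125,136 84:27,76,99 85:25,53,71 86:27,40,50 87:29,37,44 88:32,38,45 89:35,41,48 90:38,44,50 91:41,47,53 92:44,50,56 93:47,51,58
e1 6
-88:25,91,127 -87:21,76,108 -86:20,72,102 -85:20,72,102 -84:21,76,106 -83:24,87,122 -82:28,107,149 -81:30,113,156 -80:31,113,156 -79:30,104,145 -78:28,71,97 -77:25,45,61 -76:25,38,50 -75:25,39,52 -74:22,47,64 -73:19,54,75 -72:18,62,88 -71:20,77,108 -70:23,90,126 -69:26,101,140 -68:29,108,150 -67:31,112,155 -66:32,114,158 -65:30,110,152 -64:26,84,115 -63:23,57,77 -62:22,41,54 -61:21,40,55
top 0 purple [232.9 246.1] 18.0
top 0 blue [324.4 174.2] 8.5
top 9 purple [232.8 246.1] 17.5
top 9 blue [324.3 174. ] 7.5
scene 0 purple [382.5 173.5] 7.0
scene 0 blue [310.4 222.4] 8.5
scene 9 purple [382.5 173.5] 7.0
scene 9 blue [310.4 222.4] 8.5
```

Both vials stand unmoved, and all four devices are seated at their blocks. Handing in.

```bash
python3 -c "
from cell import manip
print(manip.sign_off())"
```

```text
the job is handed in; nothing more can be done
None
```

I docked all four handhelds top-down, each pressed against its contact block (alarm, logger, handset, terminal), left both vials where they stood, and handed the job in at about 50 s; camera readings put three feet 1–2 mm short, within the calibration error.

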